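# Load the workshop's drying box and set its air damper

## Task

Put the freshly turned stand bases on the sheet of paper into the drying box, one to a pocket: first shut the air damper fully so that dust does not fly, then stand the lid right open, lay each base flat and home in an empty pocket, leaving the one already in there in a pocket, and close the lid fully. Last, set the damper handle half open, at 45 degrees, so that the wood dries slowly without cracking. Leave the figure, the gouge and the glue bottle where they are.

Things in the scene. Friction and masses are not known exactly. Their poses are not given: they have to be found in the camera images.
- dryer: drying box, fixed: open-topped plywood box 214 mm (x) by 304 mm (y), 105 mm high, walls 12 mm, hinged lid on top; origin at the centre of its underside on the bench, x away from the robot, y towards its air pipe. The rack board inside has its top 74 mm above the bench, 31 mm below the rim, with six pockets: two rows (x -42.5, +42.5 mm) of three (y -90, 0, 90 mm)
- pocket0 (a point): centre of a pocket's mouth, level with the rack's top, in the near row, -y end; round, 52 mm across, 10 mm deep; a disc lying home has its middle 3 mm above this point and stands 16 mm proud of the rack; axes as the box
- pocket1 (a point): centre of a pocket's mouth, level with the rack's top, in the near row, middle; round, 52 mm across, 10 mm deep; a disc lying home has its middle 3 mm above this point and stands 16 mm proud of the rack; axes as the box
- pocket2 (a point): centre of a pocket's mouth, level with the rack's top, in the near row, +y end (pipe end); round, 52 mm across, 10 mm deep; a disc lying home has its middle 3 mm above this point and stands 16 mm proud of the rack; axes as the box
- pocket3 (a point): centre of a pocket's mouth, level with the rack's top, in the far row, -y end; round, 52 mm across, 10 mm deep; a disc lying home has its middle 3 mm above this point and stands 16 mm proud of the rack; axes as the box
- pocket4 (a point): centre of a pocket's mouth, level with the rack's top, in the far row, middle; round, 52 mm across, 10 mm deep; a disc lying home has its middle 3 mm above this point and stands 16 mm proud of the rack; axes as the box
- pocket5 (a point): centre of a pocket's mouth, level with the rack's top, in the far row, +y end (pipe end); round, 52 mm across, 10 mm deep; a disc lying home has its middle 3 mm above this point and stands 16 mm proud of the rack; axes as the box
- damper (a joint): angle of the air damper's handle, rad: 0 = shut, handle square across the pipe, pointing to the box's -x (towards the robot), at its stop; 1.571 = fully open, in line with the pipe, pointing to the box's +y, away from the box. Opens clockwise seen from above; plate below has a mark each 15 degrees, long ones at 0, 45, 90. Stays where left (friction 0.15 N m)
- damper_pivot (a point): point on the handle's upright pivot axis at the height of the grip's middle, 116 mm above the bench, 195 mm from the box's origin along its y, over the steel air pipe (80 mm diameter, top 93 mm above the bench) that runs 175 mm along +y from the box's end to a tube fan 105 mm across; axes as the box
- damper_grip (a point): middle of the handle's black grip, 87.5 mm from the pivot; the grip is 55 mm long (radially), 18 mm wide and 16 mm high, with free air beside it and 15 mm of free air between its underside and the pipe when it is in line with it; moves with the handle
- lid (a joint): opening angle of the lid, rad: 0 = closed, resting on the rim; 1.57 = upright; 1.75 = leaning back on its stop. Stiff hinge: it stays at any angle, and needs about 1 to 6 N at the tongue
- lid_hinge (a point): middle of the lid's hinge line, along the far (+x) top edge of the box, 105 mm above the bench; the line runs along the box's y
- lid_tongue (a point): grip point of the wooden tongue on the middle of the lid's near edge, 236 mm from the hinge line in the lid's plane, 7 mm above the lid's underside; the tongue is 24 mm wide (along the hinge line), 14 mm thick, sticks out 34 mm from the 12 mm lid, this point 18 mm out. Moves with the lid: points to the robot when closed, up when open
- base0: fresh turned beech stand base: a plain round disc, 46 mm diameter, 26 mm thick, both faces alike (either may lie up), about 30 g; origin at its middle, its own z along the disc's axis. One of the fresh ones that start on the sheet of paper on the bench (absent in some runs)
- base1: fresh turned beech stand base: a plain round disc, 46 mm diameter, 26 mm thick, both faces alike (either may lie up), about 30 g; origin at its middle, its own z along the disc's axis. One of the fresh ones that start on the sheet of paper on the bench (absent in some runs)
- base2: fresh turned beech stand base: a plain round disc, 46 mm diameter, 26 mm thick, both faces alike (either may lie up), about 30 g; origin at its middle, its own z along the disc's axis. One of the fresh ones that start on the sheet of paper on the bench (absent in some runs)
- base3: fresh turned beech stand base: a plain round disc, 46 mm diameter, 26 mm thick, both faces alike (either may lie up), about 30 g; origin at its middle, its own z along the disc's axis. One of the fresh ones that start on the sheet of paper on the bench (absent in some runs)
- base4: fresh turned beech stand base: a plain round disc, 46 mm diameter, 26 mm thick, both faces alike (either may lie up), about 30 g; origin at its middle, its own z along the disc's axis. One of the fresh ones that start on the sheet of paper on the bench (absent in some runs)
- dry0: turned beech stand base: a plain round disc, 46 mm diameter, 26 mm thick, both faces alike (either may lie up), about 30 g; origin at its middle, its own z along the disc's axis. Candidate for the one already in the rack at the start, under the lid (absent in most runs)
- dry1: turned beech stand base: a plain round disc, 46 mm diameter, 26 mm thick, both faces alike (either may lie up), about 30 g; origin at its middle, its own z along the disc's axis. Candidate for the one already in the rack at the start, under the lid (absent in most runs)
- dry2: turned beech stand base: a plain round disc, 46 mm diameter, 26 mm thick, both faces alike (either may lie up), about 30 g; origin at its middle, its own z along the disc's axis. Candidate for the one already in the rack at the start, under the lid (absent in most runs)
- figure: bystander: a small turned figure with a hat, 122 mm high, on a round base of 46 mm; origin at the centre of its underside
- gouge: bystander: a carving gouge lying beyond the box, 215 mm long, dark wooden handle up to 28 mm thick; origin under its middle
- glue: bystander: a white glue bottle, 54 mm across, 140 mm high; origin at the centre of its underside
Things that resemble listed ones, but are neither listed nor needed, are in the scene too. Leave any black, orange or red look-alike of the base4 alone.

How it is judged (in metres and radians):
On the way, in this order (a step that is already met when the one before it is completed fails the run):
1. the air damper is shut (within 4 degrees of its stop) (value of joint damper below 0.07 rad), for 0.2 s.
2. the lid stands open, upright or farther back (at least 1.45 rad) (value of joint lid above 1.45 rad), for 0.2 s.
3. every fresh base lies home in a pocket (z of base0 in the frame of dryer between 0.068 and 0.0805 m and x of base0 in the frame of dryer between -0.06 and 0.06 m and y of base0 in the frame of dryer between -0.11 and 0.11 m and z of base1 in the frame of dryer between 0.068 and 0.0805 m and x of base1 in the frame of dryer between -0.06 and 0.06 m and y of base1 in the frame of dryer between -0.11 and 0.11 m and z of base2 in the frame of dryer between 0.068 and 0.0805 m and x of base2 in the frame of dryer between -0.06 and 0.06 m and y of base2 in the frame of dryer between -0.11 and 0.11 m and z of base3 in the frame of dryer between 0.068 and 0.0805 m and x of base3 in the frame of dryer between -0.06 and 0.06 m and y of base3 in the frame of dryer between -0.11 and 0.11 m and z of base4 in the frame of dryer between 0.068 and 0.0805 m and x of base4 in the frame of dryer between -0.06 and 0.06 m and y of base4 in the frame of dryer between -0.11 and 0.11 m), for 0.3 s.
4. the lid is closed (within 2 degrees) (value of joint lid below 0.035 rad), for 0.2 s.
5. the damper handle stands at 45 degrees (0.785 rad), within 4.6 degrees (value of joint damper between 0.705398 and 0.865398 rad), for 0.5 s.
At the end, for the whole second after the job is handed in: Every base, the fresh ones and the one that was in the rack, lies flat on the floor of a pocket (its middle over the rack and no more than 3.5 mm above its home height), the lid is closed within 2 degrees, and the damper handle stands at 45 degrees within 4.6 degrees (all of step 3 and all of step 5 and z of dry0 in the frame of dryer between 0.068 and 0.0805 m and x of dry0 in the frame of dryer between -0.06 and 0.06 m and y of dry0 in the frame of dryer between -0.11 and 0.11 m and z of dry1 in the frame of dryer between 0.068 and 0.0805 m and x of dry1 in the frame of dryer between -0.06 and 0.06 m and y of dry1 in the frame of dryer between -0.11 and 0.11 m and z of dry2 in the frame of dryer between 0.068 and 0.0805 m and x of dry2 in the frame of dryer between -0.06 and 0.06 m and y of dry2 in the frame of dryer between -0.11 and 0.11 m and value of joint lid below 0.035 rad); the robot touches nothing.
It fails at once if the figure, the gouge or the glue bottle is moved by more than 3 cm (distance of any of figure, gouge, glue from where it was at the start of the episode above 0.03 m).
Of base0, base1, base2, base3, base4 only 3 to 5 are there at a start; the rules pass over those that are not, and their reading is None.
Of dry0, dry1, dry2 only 1 to 1 are there at a start; the rules pass over those that are not, and their reading is None.
At some moment in a run one of base0, base1, base2, base3, base4 may be knocked a few centimetres aside while the robot is not near it.
Once in a run the grip may slacken for a moment while it holds something.
It also fails if it takes over 210 s, if anything falls off the work surface, if the arm or the gripper's body presses on something with over 40 N, if the wrist force passes 120 N, or if a joint passes its speed limit or range.

## Robot

A 7-joint arm with a two-finger parallel gripper is mounted at the origin on the work surface. World frame = base frame: x ahead of the robot, y to its left, z up, the work surface at z = 0. Lengths are in mm, angles in rad, forces in N, time in s.
With the tool pointing down it reaches from about 400 to 750 mm from the base axis. Payload 19.5 kg.
Tool frame: the origin (TCP) lies midway between the tips of the shut fingers; the grasp point (between the pads) lies behind it (robot.tcp_to_grasp is the z of the grasp point in the tool frame, in mm); z points along the fingers, y is the line along which they close (so a half turn about z gives the same grasp; the last joint's range is limited). The gripper opens to 85 mm and grips with 20 to 120 N. Pads are 22 mm wide; open, the fingers measure 114 mm over their backs; the gripper's body (76 mm by 85 mm) begins 54 mm behind the grasp point. The pads swing forward as they close: fully open they stand 13 mm farther back than shut.
Start: joints at [1.098, 0.707, -0.028, 1.485, 0.022, 0.951, -0.075], TCP at [240.108, -522.439, 231.268] pointing down, gripper open.
Joint ranges: [-2.71, 2.71], [-0.32, 2.16], [-1.57, 1.52], [0, 2.45], [-1.46, 4.6], [0, 2.02], [-2.83, 2.83]. Speed limits (rad/s): [1.89, 1.89, 2.57, 2.57, 3.01, 3.01, 3.01].

## Interface

Orientations are given as a unit quaternion [x, y, z, w].
In Python, from rig import sensors, snapshot, camera_model, robot, boxes_of, cut_out gives the robot as it stands. The module is installed in compiled form; this text tells all that it offers.
- The arm moves only by the tool play_rows, never from a script. Its argument "commands" is a list of rows, each a list of 7 numbers: the shift along the tool's x, y, z scaled (see below), then the turn, a rotation vector about the tool's x, y, z scaled (see below), then the gripper's target within -1 to 1 (shut at 1, half-way at 0, fully open at -1). A call has 1 to 10 rows; each row is the pose to reach, as a shift and turn from the pose commanded when the call began, along the tool's axes at that moment; what a row does not reach only later rows make up. The controller multiplies each number of a shift by 0.5 m and each number of a turn by 30 degrees. A row lasts 1/8 s, in which the tool goes at most 62.5 mm and 10.7 degrees, less where a joint would pass 70% of its speed; a pose out of reach is approached as far as the arm can. A call with a number of a shift or a turn outside -1 to 1 is refused whole. A call with a gripper value outside its range is refused whole. The fingers move at their own pace and stop on an object; the grip force is fixed at half the most. Time passes only in rows, so rows that repeat a pose let the fingers close. It gives the time, the measured TCP pose, the force, the opening and the grip force at its end, in the units of the state.
- sensors.state(): the state, without advancing time (a new reading comes with each control period).
- snapshot(name): name is "scene" or "top"; returns (picture, depth): 400x640x3 uint8, red, green, blue; 400x640 float32, mm along the optical axis (not along the pixel's ray), 0 where there is no reading.
- camera_model(name): a dict with "fx", "fy", "cx", "cy" (pixels), "rvec" (rotation vector, rad) and "tvec" (3), from world to camera coordinates, as OpenCV has them. Camera axes: x right, y down, z forward; pixel columns grow to the right and rows downward; lengths in mm; the calibration is good to about 2 mm. A picture is of the moment at which its call begins. camera_model takes no time and is no camera call.
- robot.job_done(): hands the job in; it is judged then, once.
Trained networks look in the newest picture that a camera, given by its name, has taken for a name from the list of things; names that differ only in an ending like _2 or _b are one class to them, and where a whole thing is asked for, a point or a joint stands for the part that bears it (a point fixed in the world has none). Each returns a list of dicts, best first, with "p" (0 to 1); they miss things now and then, are a little off and sometimes report something else, mostly with a low value. They report only what shows in the picture. A call takes as long as a camera call. They do not tell look-alikes from the thing itself.
- boxes_of(camera, query): "centre" ([x, y, z] in mm, in world coordinates, good to about 4 mm: the middle of the surface that is visible of it).
- cut_out(camera, query): "pixels" (400x640 bool, what is visible of it).
The state is a dict: "clock": time; "joints": joint angles; "dq": joint speeds; "tau": joint torques, N m; "tcp_pos": TCP position; "eef_rot": TCP orientation; "force": force on the tool from outside, world axes, zero at the start; "wrist_torque": the same for the moment, N m; "finger_gap": finger opening in mm; "grasp_force": force on a finger pad.
Only numpy, scipy, OpenCV 4.12 (cv2) and the standard library are available. Lean on these libraries where they do the work, as an engineer would, in place of code of your own. Each camera call takes 0.05 s, during which the arm holds its last target. There are 200 camera calls.

## Working session

There is one attempt and no reset: what is moved stays moved. The work goes in short steps, Python scripts to look and compute and a tool call to move; the robot and the scene stay as the last step left them, time stands still between calls to the robot, and variables do not carry over. Pictures are saved under pics/ and viewed, at most 14 in all, crops included, and the job is handed in when it is done.

Besides the shell and the picture viewer there is one more tool, called after "Request:" as name(argument=value, ...) on one line, values as JSON. play_rows: Moves the arm, as the interface text tells. Shifts and turns lie within -1 to 1; 1 stands for 0.5 m of shift or 30 degrees of turn. Its arguments: {"type":"object","properties":{"commands":{"type":"array","items":{"type":"array","items":{"type":"number"}}}},"required":["commands"]}

```bash
mkdir -p pics; cat > h.py <<'E'
import numpy as np, cv2
from scipy.spatial.transform import Rotation as R
from rig import sensors, snapshot, camera_model, robot, boxes_of, cut_out
def unproj(name,u,v,d):
    m=camera_model(name); Rm=cv2.Rodrigues(np.array(m['rvec'],float))[0]
    c=np.stack([(u-m['cx'])/m['fx']*d,(v-m['cy'])/m['fy']*d,d],-1)
    return (c-np.array(m['tvec']).ravel())@Rm
def cloud(name,depth):
    v,u=np.mgrid[:400,:640].astype(float)
    P=unproj(name,u,v,depth.astype(float)); P[depth==0]=np.nan; return P
def proj(name,p):
    m=camera_model(name); Rm=cv2.Rodrigues(np.array(m['rvec'],float))[0]
    c=np.atleast_2d(p)@Rm.T+np.array(m['tvec']).ravel()
    return np.c_[c[:,0]/c[:,2]*m['fx']+m['cx'],c[:,1]/c[:,2]*m['fy']+m['cy']]
def save(n,img): cv2.imwrite('pics/'+n,img[:,:,::-1])
E
python3 - <<'E'
from h import *
for n in ('scene','top'):
    im,d=snapshot(n); save(n+'0.png',im); np.save(n+'0.npy',d)
    for q in ('base0','dryer','damper_grip','lid_tongue','figure','gouge','glue'):
        print(n,q,[(np.round(b['centre']).tolist(),round(b['p'],2),proj(n,b['centre']).round().tolist()[0]) for b in boxes_of(n,q)])
s=sensors.state(); print(s['tcp_pos'],s['eef_rot'],s['finger_gap'],robot.tcp_to_grasp,s['clock'])
E
```

```text
scene base0 [([672.0, -183.0, 22.0], 0.84, [265.0, 220.0]), ([542.0, -275.0, 27.0], 0.65, [258.0, 171.0]), ([607.0, -136.0, 26.0], 0.54, [292.0, 206.0]), ([499.0, -370.0, 26.0], 0.54, [236.0, 149.0]), ([456.0, -227.0, 23.0], 0.52, [286.0, 155.0]), ([411.0, -373.0, 23.0], 0.47, [250.0, 128.0])]
scene dryer [([569.0, 170.0, 120.0], 0.56, [414.0, 219.0])]
scene damper_grip [([527.0, 324.0, 115.0], 0.85, [483.0, 229.0])]
scene lid_tongue [([576.0, 94.0, 116.0], 0.61, [382.0, 211.0])]
scene figure [([773.0, -136.0, 74.0], 0.71, [260.0, 253.0])]
scene gouge [([813.0, 89.0, 18.0], 0.9, [341.0, 313.0])]
scene glue [([691.0, -313.0, 85.0], 0.93, [213.0, 197.0])]
top base0 [([403.0, -369.0, 26.0], 0.91, [429.0, 298.0]), ([494.0, -373.0, 26.0], 0.76, [430.0, 260.0]), ([533.0, -274.0, 27.0], 0.73, [390.0, 243.0]), ([449.0, -226.0, 25.0], 0.69, [370.0, 275.0]), ([668.0, -180.0, 30.0], 0.67, [355.0, 188.0]), ([605.0, -144.0, 24.0], 0.66, [340.0, 211.0])]
top dryer [([539.0, 144.0, 119.0], 0.69, [217.0, 223.0])]
top damper_grip [([539.0, 149.0, 117.0], 0.18, [215.0, 223.0])]
top lid_tongue []
top figure [([759.0, -144.0, 91.0], 0.69, [345.0, 146.0]), ([554.0, 86.0, 120.0], 0.68, [243.0, 218.0]), ([538.0, 148.0, 119.0], 0.59, [216.0, 223.0])]
top gouge [([810.0, 88.0, 21.0], 0.75, [258.0, 133.0]), ([540.0, 144.0, 118.0], 0.4, [217.0, 223.0]), ([554.0, 86.0, 121.0], 0.32, [243.0, 218.0])]
top glue [([665.0, -313.0, 90.0], 0.66, [412.0, 186.0])]
[ 240.10608733 -522.44088147  231.2685026 ] [ 9.76891666e-01  2.13735048e-01 -1.27706091e-05 -4.88377230e-05] 85.29652453024532 -18.700000000000003 0.8
```

View pics/top0.png

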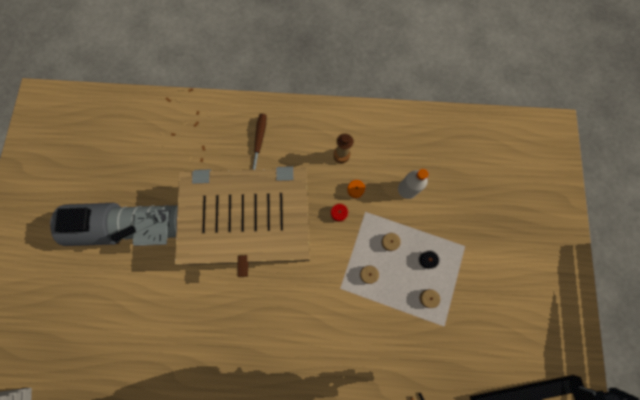

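View pics/scene0.png

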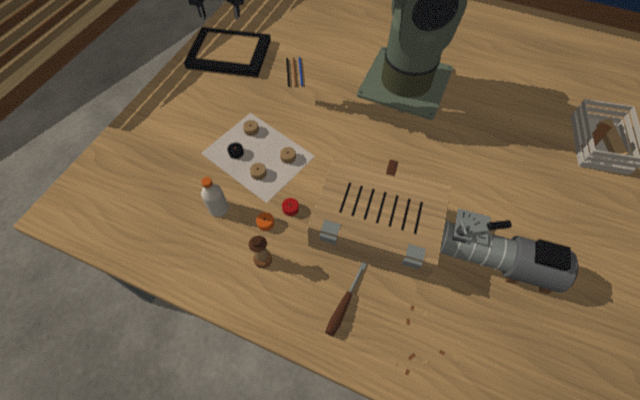

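The fresh bases in the top view are at (429,298), (390,243) and (370,275), all plain wood and all on the paper. The black (430,260), orange (355,188) and red (340,211) discs are look-alikes to leave alone. The lid spans roughly (178,170) to (309,262). The damper handle runs from about (145,222) to (113,240).

```bash
python3 - <<'E'
from h import *
big=[]
for n in ('top','scene'):
    im=cv2.imread(f'pics/{n}0.png')[:,:,::-1]; d=np.load(n+'0.npy'); P=cloud(n,d)
    m=(abs(P[...,2]-117)<7)&(P[...,0]>400)&(P[...,0]<760)&(P[...,1]>-60)&(P[...,1]<245)
    lab,cc=cv2.connectedComponents(m.astype(np.uint8)); k=np.bincount(cc[cc>0]).argmax(); m=cc==k
    m2=cv2.morphologyEx(m.astype(np.uint8),cv2.MORPH_OPEN,np.ones((17,17)))>0
    q=P[m2]; r=cv2.minAreaRect(q[:,:2].astype(np.float32)); print(n,'lid',r,np.median(q[:,2]))
    t=m&~m2; 
    g=P[(P[...,2]>105)&(P[...,2]<135)&(im.max(2)<60)&(P[...,1]>240)&(P[...,1]<420)]
    print('black',len(g),g.mean(0).round(1) if len(g) else '',cv2.minAreaRect(g[:,:2].astype(np.float32)) if len(g) else '')
    for b in [(403,-369),(533,-274),(449,-226)]:
        s=(np.hypot(P[...,0]-b[0],P[...,1]-b[1])<40)&(P[...,2]>19)&(P[...,2]<34)
        c=cv2.minEnclosingCircle(P[s][:,:2].astype(np.float32)); print('base',b,c,np.median(P[s],0).round(1))
    tt=cut_out(n,'lid_tongue'); 
    br=P[(P[...,2]>95)&(P[...,2]<125)&(im[...,0]<130)&(P[...,1]>60)&(P[...,1]<130)&(P[...,0]<478)]
    if len(br): print('tongue',len(br),br.mean(0).round(1),np.ptp(br,axis=0).round(1))
    for i in cut_out(n,'damper_grip')[:1]:
        g=P[i['pixels']];g=g[np.isfinite(g[:,0])];print('grip mask',i['p'],len(g),np.median(g,0).round(1))
im=cv2.imread('pics/top0.png'); a=cv2.resize(im[160:280,30:320],None,fx=2.7,fy=2.7,interpolation=2)
im=cv2.imread('pics/scene0.png'); b=cv2.resize(im[200:280,430:600],(783,368),interpolation=2)[:270]
cv2.imwrite('pics/c1.png',np.vstack([a[:324],b]))if 0 else cv2.imwrite('pics/c1.png',np.vstack([a,b]))
E
```

```text
top lid ((563.86767578125, 92.34769439697266), (217.6309814453125, 299.2259826660156), 5.788671970367432) 117.50193223214649
black 246 [507.4 345.6 121.5] ((520.55078125, 327.00799560546875), (19.364051818847656, 125.97339630126953), 29.442657470703125)
base (403, -369) ((403.2759094238281, -373.7603759765625), 22.964311599731445) [ 403.1 -372.9   25.9]
base (533, -274) ((537.662841796875, -276.4442443847656), 23.258541107177734) [ 536.8 -276.1   26. ]
base (449, -226) ((451.6132507324219, -223.90061950683594), 23.04787826538086) [ 451.2 -223.2   25.9]
tongue 267 [447.9  78.2 118.6] [50.  68.  16.9]
grip mask 0.9 487 [519.7 328.3 117.3]
scene lid ((563.3494873046875, 86.61100769042969), (220.27647399902344, 302.4362487792969), 5.886541366577148) 116.55007725114163
black 175 [510.7 345.9 121. ] ((521.4338989257812, 325.0810852050781), (18.698360443115234, 124.39230346679688), 31.808605194091797)
base (403, -369) ((403.2892150878906, -376.70648193359375), 24.975284576416016) [ 404.8 -373.8   25.4]
base (533, -274) ((537.9375, -278.7628173828125), 24.061697006225586) [ 538.3 -277.7   25.5]
base (449, -226) ((450.99267578125, -225.4261016845703), 24.21792984008789) [ 452.1 -224.1   25.7]
tongue 225 [297.5  75.  115.9] [487.8  28.1  29.3]
grip mask 0.61 476 [519.6 327.8 114.8]
```

View pics/c1.png

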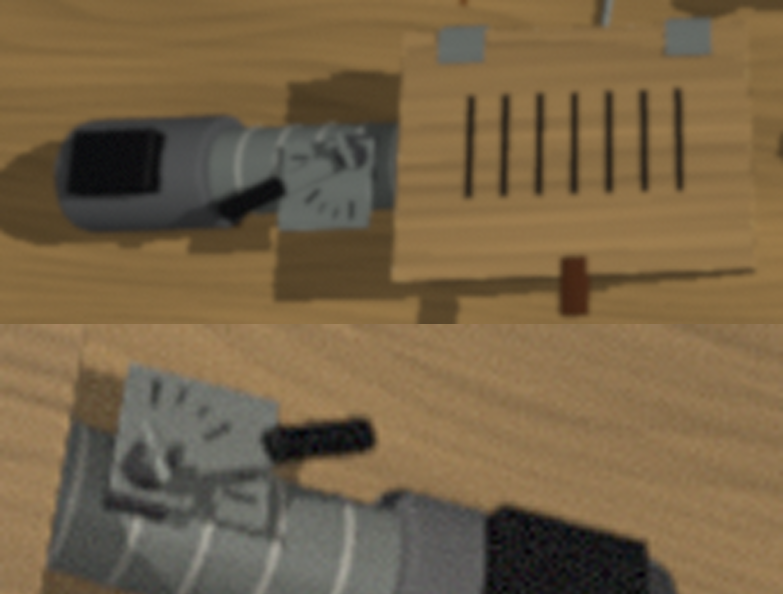

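The crop shows the handle between the 60° and 75° marks, with the black grip at crop (215–285, 180–225). The dark tongue is at crop (573,285), in the middle of the near edge. I'll refine the handle angle and work out the first moves.

```bash
cat >> h.py <<'E'
YB=np.radians(5.8); BX=np.array([np.cos(YB),np.sin(YB),0]); BY=np.array([-np.sin(YB),np.cos(YB),0]); BO=np.array([565.6,89.7,0])
def box(x,y,z): return BO+BX*x+BY*y+np.array([0,0,z])
def inbox(p): d=np.asarray(p)-BO; return np.stack([d@BX,d@BY,d[...,2]],-1)
def cmd(p,yaw=None,tilt=None,frm=None,lab=''):
    """one row (shift/500, turn/30deg) from pose frm=(pos,Rot) or the measured pose"""
    s=sensors.state(); p0,r0=frm if frm else (np.array(s['tcp_pos']),R.from_quat(s['eef_rot']))
    r1=down(yaw) if yaw is not None else (tilt if tilt is not None else r0)
    sh=r0.inv().apply(np.array(p)-p0)/500; tn=np.degrees((r0.inv()*r1).as_rotvec())/30
    print(lab,np.r_[sh,tn].round(4).tolist()); return (np.array(p,float),r1)
def down(yaw):
    c,s=np.cos(np.radians(yaw)),np.sin(np.radians(yaw)); return R.from_matrix(np.array([[c,s,0],[s,-c,0],[0,0,-1]]))
def st():
    s=sensors.state(); m=R.from_quat(s['eef_rot']).as_matrix()
    print('t',round(s['clock'],2),'tcp',np.round(s['tcp_pos'],1),'yaw',round(np.degrees(np.arctan2(m[1,0],m[0,0])),1),'z',m[:,2].round(3),'F',np.round(s['force'],1),'gap',round(s['finger_gap'],1),'gf',round(s['grasp_force'],1),'q',np.round(s['joints'],2))
E
python3 - <<'E'
from h import *
pv=box(0,195,116)
for n in ('top','scene'):
    im=cv2.imread(f'pics/{n}0.png')[:,:,::-1]; P=cloud(n,np.load(n+'0.npy'))
    r=np.hypot(P[...,0]-pv[0],P[...,1]-pv[1])
    g=P[(P[...,2]>112)&(P[...,2]<130)&(im.max(2)<60)&(r<125)&(r>50)]
    b=inbox(g); c=np.median(b,0); print(n,len(g),np.median(g,0).round(1),cv2.minAreaRect(b[:,:2].astype(np.float32)),'box',c.round(1),'ang',np.degrees(np.arctan2(c[1]-195,-c[0])),np.hypot(c[0],c[1]-195))
st()
f=cmd([500,-150,260],yaw=54); f=cmd([500,180,260],yaw=83,frm=f); f=cmd([500,358,220],yaw=112,frm=f)
E
```

```text
top 243 [503.3 352.4 123.2] ((-32.479068756103516, 182.28379821777344), (75.25346374511719, 226.9852752685547), 20.413684844970703) box [-35.2 267.5 123.2] ang 64.09955045140048 80.59395195832037
scene 202 [509.8 347.  121.7] ((-32.93731689453125, 180.12728881835938), (77.35971069335938, 224.85000610351562), 20.163238525390625) box [-30.6 261.9 121.7] ang 65.43702028684298 73.60453716661608
t 1.0 tcp [ 240.1 -522.4  231.2] yaw 24.7 z [-0.  0. -1.] F [-0.5 -0.3  0.1] gap 85.4 gf 0.0 q [ 1.1   0.71 -0.03  1.48  0.02  0.95 -0.08]
 [0.7834, -0.4597, -0.0575, -0.0003, -0.0, -0.9772]
 [0.534, -0.3879, 0.0, 0.0, 0.0, -0.9667]
 [0.3533, -0.0434, 0.08, 0.0, 0.0, -0.9667]
```

Request:
play_rows(commands=[[0.39,-0.23,-0.03,0,0,-0.5,0],[0.7834,-0.4597,-0.0575,0,0,-0.977,0],[0.7834,-0.4597,-0.0575,0,0,-0.977,0],[0.7834,-0.4597,-0.0575,0,0,-0.977,0],[0.7834,-0.4597,-0.0575,0,0,-0.977,0],[0.7834,-0.4597,-0.0575,0,0,-0.977,0],[0.7834,-0.4597,-0.0575,0,0,-0.977,0],[0.7834,-0.4597,-0.0575,0,0,-0.977,0],[0.7834,-0.4597,-0.0575,0,0,-0.977,0]])

```text
clock: 2.12
tcp_pos: [500.3, -149.6, 260.0]
eef_rot: [0.891, 0.455, -0.0, -0.0]
force: [0.4, -0.1, -0.7]
finger_gap: 42.6
grasp_force: 0.0
```

Request:
play_rows(commands=[[0.534,-0.388,0,0,0,-0.967,0],[0.534,-0.388,0,0,0,-0.967,0],[0.534,-0.388,0,0,0,-0.967,0],[0.534,-0.388,0,0,0,-0.967,0],[0.534,-0.388,0,0,0,-0.967,0],[0.534,-0.388,0,0,0,-0.967,0],[0.534,-0.388,0,0,0,-0.967,0]])

```text
clock: 3.0
tcp_pos: [500.2, 179.1, 259.9]
eef_rot: [0.749, 0.662, -0.0, 0.0]
force: [0.6, -1.5, -0.8]
finger_gap: 42.8
grasp_force: 0.0
```

Request:
play_rows(commands=[[0.353,-0.043,0.08,0,0,-0.967,0],[0.353,-0.043,0.08,0,0,-0.967,0],[0.353,-0.043,0.08,0,0,-0.967,0],[0.353,-0.043,0.08,0,0,-0.967,0],[0.353,-0.043,0.08,0,0,-0.967,0],[0.353,-0.043,0.08,0,0,-0.967,0]])

```text
clock: 3.75
tcp_pos: [501.4, 355.7, 220.6]
eef_rot: [0.56, 0.828, 0.0, 0.001]
force: [0.6, -0.5, -0.2]
finger_gap: 43.0
grasp_force: 0.0
```

```bash
python3 - <<'E'
from h import *
st()
import math
def grip(a,r=85,z=101): # damper angle deg
    return box(-r*math.cos(math.radians(a)),195+r*math.sin(math.radians(a)),z)
print(grip(64.5),grip(0))
f=cmd(grip(64.5,z=101),yaw=121.3,lab='down')
f0=f
for a in (55,45,35): cmd(grip(a),yaw=185.8-a,frm=f0,lab=a)
f0=(grip(35),down(150.8))
for a in (25,15,6): cmd(grip(a),yaw=185.8-a,frm=f0,lab=a)
f0=(grip(6),down(179.8))
for a in (0,-3): cmd(grip(a),yaw=185.8-a,frm=f0,lab=a)
E
```

```text
t 3.75 tcp [501.4 355.7 220.6] yaw 111.8 z [ 0.001 -0.001 -1.   ] F [ 0.6 -0.5 -0.2] gap 43.0 gf 0.0 q [-0.51  0.8  -0.35  1.34  0.29  1.06 -0.52]
[501.73489754 356.33073878 101.        ] [461.3291618  275.11195296 101.        ]
down [0.0011, 0.001, 0.2392, 0.0011, 0.0017, -0.3157]
55 [-0.0023, -0.0281, 0.0, 0.0, 0.0, -0.3167]
45 [-0.0098, -0.0567, 0.0, 0.0, 0.0, -0.65]
35 [-0.022, -0.0837, 0.0, 0.0, 0.0, -0.9833]
25 [-0.0026, -0.0295, 0.0, 0.0, 0.0, -0.3333]
15 [-0.0103, -0.0581, 0.0, 0.0, 0.0, -0.6667]
6 [-0.0213, -0.0824, 0.0, 0.0, 0.0, -0.9667]
0 [-0.0009, -0.0178, 0.0, 0.0, 0.0, -0.2]
-3 [-0.0021, -0.0266, 0.0, 0.0, 0.0, -0.3]
```

Request:
play_rows(commands=[[0,0,0.1,0,0,-0.316,0],[0.001,0.001,0.16,0,0,-0.316,0],[0.001,0.001,0.2,0,0,-0.316,0],[0.001,0.001,0.239,0,0,-0.316,0],[0.001,0.001,0.239,0,0,-0.316,0],[0.001,0.001,0.239,0,0,-0.316,1],[0.001,0.001,0.239,0,0,-0.316,1],[0.001,0.001,0.239,0,0,-0.316,1],[0.001,0.001,0.239,0,0,-0.316,1]])

```text
clock: 4.88
tcp_pos: [500.9, 358.2, 101.8]
eef_rot: [0.489, 0.872, 0.0, 0.0]
force: [-2.4, -2.8, 7.6]
finger_gap: 17.0
grasp_force: 60.1
```

Request:
play_rows(commands=[[-0.001,-0.014,0,0,0,-0.158,1],[-0.002,-0.028,0,0,0,-0.317,1],[-0.006,-0.042,0,0,0,-0.483,1],[-0.01,-0.057,0,0,0,-0.65,1],[-0.016,-0.07,0,0,0,-0.817,1],[-0.022,-0.084,0,0,0,-0.983,1],[-0.022,-0.084,0,0,0,-0.983,1]])

```text
clock: 5.75
tcp_pos: [469.5, 326.7, 101.7]
eef_rot: [0.25, 0.968, -0.0, -0.001]
force: [-11.9, -3.7, 13.5]
finger_gap: 17.1
grasp_force: 61.4
```

Request:
play_rows(commands=[[-0.001,-0.015,0,0,0,-0.167,1],[-0.003,-0.03,0,0,0,-0.333,1],[-0.006,-0.044,0,0,0,-0.5,1],[-0.01,-0.058,0,0,0,-0.667,1],[-0.016,-0.07,0,0,0,-0.817,1],[-0.021,-0.082,0,0,0,-0.967,1],[-0.021,-0.082,0,0,0,-0.967,1]])

```text
clock: 6.62
tcp_pos: [457.6, 284.7, 101.6]
eef_rot: [-0.0, 1.0, -0.002, -0.002]
force: [-23.8, -10.5, 23.0]
finger_gap: 16.9
grasp_force: 63.7
```

Request:
play_rows(commands=[[0,-0.009,0,0,0,-0.1,1],[-0.001,-0.018,0,0,0,-0.2,1],[-0.001,-0.018,0,0,0,-0.2,1],[-0.001,-0.018,0,0,0,-0.2,1]])

```text
clock: 7.12
tcp_pos: [457.8, 275.5, 101.5]
eef_rot: [-0.052, 0.999, -0.002, -0.002]
force: [-26.2, -13.5, 26.5]
finger_gap: 16.8
grasp_force: 64.1
```

```bash
python3 - <<'E'
from h import *
st(); s=sensors.state(); b=inbox(np.array(s['tcp_pos'])); print(b, np.degrees(np.arctan2(b[1]-195,-b[0])))
im,d=snapshot('top'); save('top1.png',im); im2,d=snapshot('scene')
cv2.imwrite('pics/c2.png',np.vstack([cv2.resize(im[160:280,50:250],None,fx=2.4,fy=2.4,interpolation=2),cv2.resize(im2[170:280,400:600],None,fx=2.4,fy=2.4,interpolation=2)])[:,:,::-1])
E
```

```text
t 7.12 tcp [457.8 275.5 101.5] yaw -174.0 z [-0.004 -0.004 -1.   ] F [-26.2 -13.5  26.5] gap 16.8 gf 64.1 q [-0.28  0.9  -0.62  1.76  0.75  0.74  0.37]
[-88.44250589 195.776795   101.51682976] 0.503218790266173
```

View pics/c2.png

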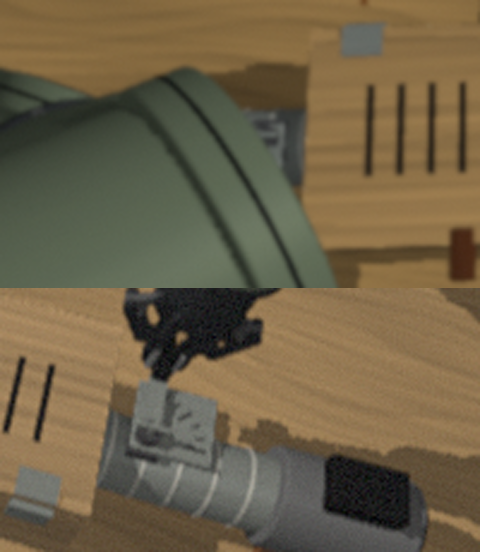

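The scene crop shows the handle pointing to the robot at the 0 mark, held by the fingers at (165,365). I'll release it and check before moving on.

Request:
play_rows(commands=[[0,0,0,0,0,0,0],[0,0,0,0,0,0,0],[0,0,0,0,0,0,0],[0,0,-0.06,0,0,0,0],[0,0,-0.12,0,0,0,0],[0,0,-0.2,0,0,0,0],[0,0,-0.24,0,0,0,0],[0,0,-0.24,0,0,0,0]])

```text
clock: 8.22
tcp_pos: [460.7, 277.4, 221.7]
eef_rot: [-0.052, 0.999, 0.001, 0.001]
force: [0.2, 0.6, -1.0]
finger_gap: 42.7
grasp_force: 0.0
```

```bash
python3 - <<'E'
from h import *
st()
f=cmd([480,180,300],yaw=180,lab='up'); cmd([430,80,250],yaw=155,frm=f)
im2,d=snapshot('scene'); save('scene2.png',im2)
P=cloud('scene',d); pv=box(0,195,116)
b=inbox(P); m=(b[...,2]>108)&(b[...,2]<130)&(im2.max(2)<60)&(abs(b[...,0]+80)<45)&(abs(b[...,1]-195)<40)
g=b[m]; print(len(g),np.median(g,0) if len(g) else '', cv2.fitLine(g[:,:2].astype(np.float32),cv2.DIST_HUBER,0,.01,.01).ravel() if len(g) else '')
cv2.imwrite('pics/c3.png',cv2.resize(im2[160:280,360:580],None,fx=3.5,fy=3.5,interpolation=2)[:,:,::-1])
E
```

```text
t 8.22 tcp [460.7 277.4 221.7] yaw -174.0 z [ 0.002  0.001 -1.   ] F [ 0.2  0.6 -1. ] gap 42.7 gf 0.0 q [-0.22  0.74 -0.75  1.63  0.58  1.    0.52]
up [-0.0185, -0.1977, -0.1568, 0.002, 0.0037, 0.1991]
 [0.1, -0.2, 0.1, 0.0, 0.0, 0.8333]
130 [-83.88303925 192.78300597 122.68798096] [ 9.9981838e-01 -1.9056637e-02 -8.4189789e+01  1.9306044e+02]
```

View pics/c3.png

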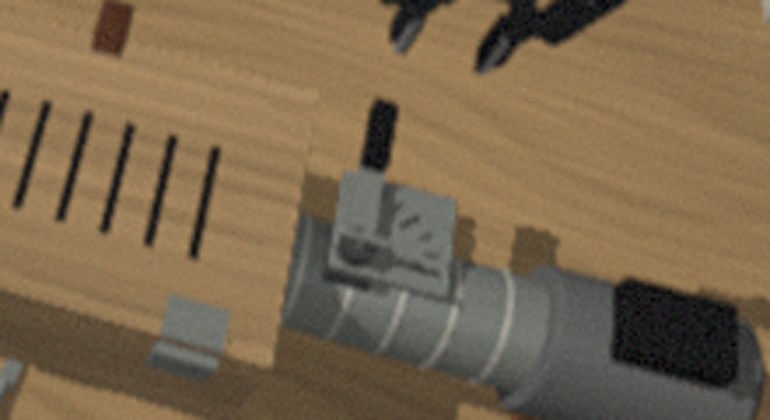

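The handle lies along the box's x to within about 1°, with its grip at crop (380,135). I'll nudge it against the stop with an open finger to be sure.

Request:
play_rows(commands=[[0,-0.009,0.12,0,0,0,0],[0,-0.009,0.2,0,0,0,0],[0,-0.009,0.24,0,0,0,0],[0,-0.009,0.24,0,0,0,0],[0,-0.02,0.24,0,0,0,0],[0,-0.026,0.24,0,0,0,0],[0,-0.03,0.24,0,0,0,0],[0,-0.034,0.24,0,0,0,0],[0,-0.034,0.24,0,0,0,0]])

```text
clock: 9.4
tcp_pos: [461.7, 265.0, 102.0]
eef_rot: [-0.054, 0.999, 0.005, 0.001]
force: [-5.2, 26.2, -4.6]
finger_gap: 42.7
grasp_force: 13.1
```

The reaction of 26 N means the handle is on its stop. Backing off and rising.

Request:
play_rows(commands=[[0,0.02,0,0,0,0,0],[0,0.022,0,0,0,0,0],[0,0.022,-0.1,0,0,0,0],[0,0.022,-0.2,0,0,0,0],[0,0.022,-0.3,0,0,0,0],[0,0.022,-0.36,0,0,0,0],[0,0.022,-0.36,0,0,0,0]])

```text
clock: 10.28
tcp_pos: [461.4, 271.0, 282.4]
eef_rot: [-0.052, 0.999, 0.0, 0.001]
force: [0.8, -0.6, -0.8]
finger_gap: 42.7
grasp_force: 0.0
```

```bash
python3 - <<'E'
from h import *
st()
im,d=snapshot('scene'); P=cloud('scene',d); b=inbox(P)
m=(b[...,2]>100)&(b[...,2]<130)&(im.max(2)<60)&(abs(b[...,0]+80)<45)&(abs(b[...,1]-195)<40)
g=b[m]; print(len(g),np.median(g,0), cv2.fitLine(g[:,:2].astype(np.float32),cv2.DIST_HUBER,0,.01,.01).ravel())
hsv=cv2.cvtColor(im,cv2.COLOR_RGB2HSV)
m=(b[...,0]<-100)&(b[...,0]>-170)&(abs(b[...,1])<40)&(b[...,2]>90)&(b[...,2]<130); g=b[m]; print('tongue',len(g),np.median(g,0),np.ptp(g,axis=0),im[m].mean(0))
E
```

```text
t 10.28 tcp [461.4 271.  282.4] yaw -174.1 z [ 0.003  0.001 -1.   ] F [ 0.8 -0.6 -0.8] gap 42.7 gf 0.0 q [-0.19  0.67 -0.79  1.54  0.51  1.15  0.59]
128 [-83.84289246 192.79572288 123.12178369] [ 9.9993646e-01 -1.1273885e-02 -8.4343925e+01  1.9281033e+02]
tongue 212 [-110.72971206   -1.01859316  117.88761379] [44.52689333 78.95475989  9.54192447] [111.16037736  82.41981132  57.97641509]
```

The damper is shut. Next is the lid: locate the tongue and plan the arc.

```bash
cat >> h.py <<'E'
def lidpose(a,t,r=240,off=16,dx=0,dy=0,dz=0):
    a,t=np.radians([a,t]); g=np.array([107-r*np.cos(a)+7*np.sin(a),0,105+r*np.sin(a)+7*np.cos(a)])+off*np.array([np.sin(t),0,-np.cos(t)])
    rot=R.from_rotvec(-t*BY)*down(185.8)
    return box(g[0]+dx,g[1]+dy,g[2]+dz),rot
E
python3 - <<'E'
from h import *
for n in ('top','scene'):
    im=cv2.imread(f'pics/{n}0.png')[:,:,::-1].astype(float); b=inbox(cloud(n,np.load(n+'0.npy')))
    m=(b[...,2]>80)&(b[...,2]<135)&(im[...,0]>im[...,1]*1.8)&(abs(b[...,1])<50)&(b[...,0]>-180)&(b[...,0]<-80)
    g=b[m]; print(n,len(g),np.median(g,0).round(1),np.percentile(g,[3,97],axis=0).round(1))
st()
p,r=lidpose(0,0); f=cmd([p[0],p[1],190],yaw=185.8,lab='above'); cmd(p,tilt=r,frm=f,lab='down')
f=(p,r)
for seq in [(5,10,15,20,25),(30,35,40,45),(50,55,60,65),(70,75,80,85),(88,91,94,96)]:
    print('--')
    for a in seq: g=lidpose(a,a*0.5); cmd(g[0],tilt=g[1],frm=f,lab=a)
    f=g; print(g[0].round())
E
```

```text
top 57 [-118.7   -1.4  119.5] [[-138.6   -9.   117.6]
 [-102.3    5.2  122.5]]
scene 2 [-136.7   -7.6  117.9] [[-140.6   -9.2  117.7]
 [-132.9   -5.9  118.1]]
t 10.32 tcp [461.1 270.6 281. ] yaw -174.1 z [ 0.001 -0.    -1.   ] F [-0.7 -0.3 -0.8] gap 42.7 gf 0.0 q [-0.19  0.68 -0.79  1.54  0.51  1.14  0.59]
above [0.0959, -0.3808, 0.182, -0.0006, 0.0022, 0.0047]
down [0.0, 0.0, 0.188, 0.0, 0.0, 0.0]
--
5 [-0.0044, -0.0, -0.0418, 0.0, -0.0833, 0.0]
10 [-0.0125, -0.0, -0.0833, 0.0, -0.1667, 0.0]
15 [-0.0242, -0.0, -0.124, 0.0, -0.25, 0.0]
20 [-0.0393, -0.0, -0.1638, 0.0, -0.3333, 0.0]
25 [-0.0578, -0.0, -0.2023, 0.0, -0.4167, 0.0]
[462.  79. 197.]
--
30 [-0.0292, -0.0, -0.0313, 0.0, -0.0833, -0.0]
35 [-0.0611, -0.0, -0.0602, 0.0, -0.1667, 0.0]
40 [-0.0954, -0.0, -0.0863, 0.0, -0.25, 0.0]
45 [-0.1317, -0.0, -0.1095, 0.0, -0.3333, -0.0]
[514.  84. 265.]
--
50 [-0.0412, 0.0, -0.0132, 0.0, -0.0833, 0.0]
55 [-0.0833, -0.0, -0.023, 0.0, -0.1667, 0.0]
60 [-0.1262, -0.0, -0.0292, 0.0, -0.25, 0.0]
65 [-0.1694, -0.0, -0.0318, 0.0, -0.3333, 0.0]
[586.  92. 312.]
--
70 [-0.0424, -0.0, 0.0084, 0.0, -0.0833, 0.0]
75 [-0.0839, -0.0, 0.0204, 0.0, -0.1667, -0.0]
80 [-0.1243, -0.0, 0.0357, 0.0, -0.25, 0.0]
85 [-0.1631, -0.0, 0.0543, 0.0, -0.3333, -0.0]
[669. 100. 333.]
--
88 [-0.0199, -0.0, 0.0164, 0.0, -0.05, 0.0]
91 [-0.0389, -0.0, 0.0337, 0.0, -0.1, 0.0]
94 [-0.057, -0.0, 0.0519, 0.0, -0.15, 0.0]
96 [-0.0685, 0.0, 0.0646, 0.0, -0.1833, -0.0]
[716. 105. 332.]
```

Request:
play_rows(commands=[[0.096,-0.383,0.1,0,0,0,0],[0.096,-0.383,0.182,0,0,0,0],[0.096,-0.383,0.182,0,0,0,0],[0.096,-0.383,0.182,0,0,0,0],[0.096,-0.383,0.28,0,0,0,0],[0.096,-0.383,0.37,0,0,0,0],[0.096,-0.383,0.37,0,0,0,1],[0.096,-0.383,0.37,0,0,0,1],[0.096,-0.383,0.37,0,0,0,1],[0.096,-0.383,0.37,0,0,0,1]])

```text
clock: 11.58
tcp_pos: [431.7, 74.8, 96.7]
eef_rot: [-0.052, 0.999, -0.001, -0.001]
force: [-9.1, -2.9, -4.6]
finger_gap: 23.3
grasp_force: 61.4
```

Request:
play_rows(commands=[[-0.004,0,-0.042,0,-0.083,0,1],[-0.012,0,-0.083,0,-0.167,0,1],[-0.024,0,-0.124,0,-0.25,0,1],[-0.039,0,-0.164,0,-0.333,0,1],[-0.058,0,-0.202,0,-0.417,0,1],[-0.058,0,-0.202,0,-0.417,0,1]])

```text
clock: 12.32
tcp_pos: [462.3, 77.9, 198.9]
eef_rot: [-0.051, 0.993, 0.005, 0.11]
force: [-2.4, -5.2, 3.6]
finger_gap: 22.6
grasp_force: 63.0
```

Request:
play_rows(commands=[[-0.029,0,-0.031,0,-0.083,0,1],[-0.061,0,-0.06,0,-0.167,0,1],[-0.095,0,-0.086,0,-0.25,0,1],[-0.132,0,-0.11,0,-0.333,0,1],[-0.132,0,-0.11,0,-0.333,0,1]])

```text
clock: 12.95
tcp_pos: [514.7, 83.3, 266.1]
eef_rot: [-0.051, 0.979, 0.009, 0.196]
force: [2.2, -6.9, -0.6]
finger_gap: 22.7
grasp_force: 61.8
```

Request:
play_rows(commands=[[-0.041,0,-0.013,0,-0.083,0,1],[-0.083,0,-0.023,0,-0.167,0,1],[-0.126,0,-0.029,0,-0.25,0,1],[-0.169,0,-0.032,0,-0.333,0,1],[-0.169,0,-0.032,0,-0.333,0,1]])

```text
clock: 13.58
tcp_pos: [586.1, 90.5, 312.7]
eef_rot: [-0.049, 0.959, 0.013, 0.28]
force: [2.0, -7.2, -3.3]
finger_gap: 22.9
grasp_force: 59.5
```

```bash
python3 - <<'E'
from h import *
st(); print(lidpose(65,32.5)[0])
E
```

```text
t 13.57 tcp [586.1  90.5 312.7] yaw -174.1 z [ 0.535  0.053 -0.843] F [ 2.  -7.2 -3.3] gap 22.9 gf 59.5 q [ 0.08  0.48 -0.52  1.92  1.04  0.41  0.45]
[586.00755563  91.77292391 311.97793359]
```

Tracking well. I'll carry on to about 95°.

Request:
play_rows(commands=[[-0.042,0,0.008,0,-0.083,0,1],[-0.084,0,0.02,0,-0.167,0,1],[-0.124,0,0.036,0,-0.25,0,1],[-0.163,0,0.054,0,-0.333,0,1],[-0.163,0,0.054,0,-0.333,0,1]])

```text
clock: 14.2
tcp_pos: [669.6, 98.9, 334.5]
eef_rot: [-0.048, 0.93, 0.018, 0.363]
force: [0.5, -7.7, 4.3]
finger_gap: 23.1
grasp_force: 62.8
```

Request:
play_rows(commands=[[-0.02,0,0.016,0,-0.05,0,1],[-0.039,0,0.034,0,-0.1,0,1],[-0.057,0,0.052,0,-0.15,0,1],[-0.057,0,0.052,0,-0.15,0,1],[-0.057,0,0.052,0,-0.15,0,0],[-0.057,0,0.052,0,-0.15,0,0],[-0.057,0,0.052,0,-0.15,0,0]])

```text
clock: 15.08
tcp_pos: [706.9, 104.8, 333.2]
eef_rot: [-0.048, 0.916, 0.021, 0.398]
force: [-0.8, 0.6, 0.2]
finger_gap: 43.0
grasp_force: 0.0
```

```bash
python3 - <<'E'
from h import *
st(); s=sensors.state(); p=np.array(s['tcp_pos']); z=R.from_quat(s['eef_rot']).as_matrix()[:,2]
g=inbox(p-16*z); print(g,np.degrees(np.arctan2(g[2]-105,107-g[0])))
f=cmd(p-z*60,lab='back'); f=cmd([520,0,420],yaw=None,tilt=down(160),frm=(f[0],R.from_quat(s['eef_rot'])),lab='away')
E
```

```text
t 15.07 tcp [706.9 104.8 333.2] yaw -174.0 z [ 0.727  0.077 -0.682] F [-0.8  0.6  0.2] gap 43.0 gf 0.0 q [-0.08  0.58 -0.26  1.78  1.72  0.24 -0.19]
[130.38664883   0.6700085  344.09410735] 95.58653374049263
back [0.0, 0.0, -0.12, 0.0, 0.0, 0.0]
away [0.1414, -0.1692, -0.2864, 0.3562, 1.5393, 0.8171]
```

Request:
play_rows(commands=[[0,0,-0.08,0,0,0,0],[0,0,-0.2,0,0,0,-1],[0,0,-0.32,0,0.3,0,-1],[0,0,-0.4,0,0.65,0,-1],[0,0,-0.45,0,1,0,-1],[0,0,-0.45,0,1,0,-1],[0,0,-0.45,0,1,0,-1]])

```text
clock: 15.95
tcp_pos: [541.5, 88.3, 489.0]
eef_rot: [-0.053, 0.988, 0.009, 0.147]
force: [0.5, -0.6, -0.1]
finger_gap: 85.4
grasp_force: 0.0
```

```bash
python3 - <<'E'
from h import *
st(); f=cmd([480,-100,300],yaw=160,lab='a'); f=cmd([480,-260,230],yaw=132,frm=f,lab='b'); f=cmd([451.5,-224.3,150],yaw=104,frm=f,lab='c')
E
```

```text
t 15.95 tcp [541.5  88.3 489. ] yaw -173.8 z [ 0.289  0.033 -0.957] F [ 0.5 -0.6 -0.1] gap 85.4 gf 0.0 q [ 0.17  0.38 -0.7   1.3   0.36  1.27  1.16]
a [0.2656, -0.3619, 0.3137, 0.1326, 0.5525, 0.866]
b [-0.1094, -0.3007, 0.14, 0.0, 0.0, 0.9333]
c [0.0912, 0.0054, 0.16, 0.0, 0.0, 0.9333]
```

Request:
play_rows(commands=[[0.133,-0.181,0.157,0.066,0.276,0.433,-0.6],[0.266,-0.362,0.314,0.133,0.553,0.866,-0.6],[0.266,-0.362,0.314,0.133,0.553,0.866,-0.6],[0.266,-0.362,0.314,0.133,0.553,0.866,-0.6],[0.266,-0.362,0.314,0.133,0.553,0.866,-0.6],[0.266,-0.362,0.314,0.133,0.553,0.866,-0.6],[0.266,-0.362,0.314,0.133,0.553,0.866,-0.6]])

```text
clock: 16.82
tcp_pos: [481.8, -100.2, 298.1]
eef_rot: [0.175, 0.985, -0.001, 0.001]
force: [0.4, 0.0, 0.6]
finger_gap: 68.4
grasp_force: 0.0
```

Request:
play_rows(commands=[[-0.109,-0.3,0.14,0,0,0.933,-0.6],[-0.109,-0.3,0.14,0,0,0.933,-0.6],[-0.109,-0.3,0.14,0,0,0.933,-0.6],[-0.109,-0.3,0.14,0,0,0.933,-0.6],[-0.109,-0.3,0.14,0,0,0.933,-0.6]])

```text
clock: 17.45
tcp_pos: [481.7, -259.6, 228.3]
eef_rot: [0.407, 0.913, -0.0, 0.002]
force: [0.5, 0.4, -0.2]
finger_gap: 68.0
grasp_force: 0.0
```

```bash
cat >> h.py <<'E'
def discs(n,im,d):
    """wooden disc tops on the bench around the sheet, in world mm"""
    P=cloud(n,d); m=((abs(P[...,2]-26)<5)&(P[...,0]>330)&(P[...,0]<640)&(P[...,1]<-120)&(P[...,1]>-480)&(im.max(2)>60)).astype(np.uint8)
    k,cc,stt,_=cv2.connectedComponentsWithStats(m); out=[]
    for i in range(1,k):
        if stt[i,4]>60:
            q=P[cc==i]; c,r=cv2.minEnclosingCircle(q[:,:2].astype(np.float32)); out.append((np.round(c,1).tolist(),round(r,1),np.median(q,0).round(1).tolist(),im[cc==i].mean(0).round().tolist()))
    return out
E
python3 - <<'E'
from h import *
st()
for n in ('top','scene'):
    im,d=snapshot(n); np.save(n+'2.npy',d); save(n+'3.png',im)
    for o in discs(n,im,d): print(n,o)
    P=inbox(cloud(n,d)); 
    m=(abs(P[...,0])<70)&(abs(P[...,1])<120)
    for i,(x,y) in enumerate([(x,y) for x in (-42.5,42.5) for y in (-90,0,90)]):
        s=np.hypot(P[...,0]-x,P[...,1]-y)<15; print(n,'pocket',i,np.nanmedian(P[s][:,2]).round(1),s.sum())
    print([(inbox(b['centre']).round().tolist(),round(b['p'],2)) for b in boxes_of(n,'dry0')])
im=cv2.imread('pics/top3.png'); cv2.imwrite('pics/c4.png',cv2.resize(im[130:340,150:480],None,fx=2.4,fy=2.4,interpolation=2))
E
```

```text
t 17.45 tcp [ 481.7 -259.6  228.3] yaw 131.9 z [ 0.003 -0.002 -1.   ] F [ 0.5  0.4 -0.2] gap 68.0 gf 0.0 q [ 0.63  0.68 -0.38  1.59  0.3   0.92  0.89]
top ([605.5, -141.6], 23.0, [605.2, -141.3, 25.9], [162.0, 25.0, 15.0])
top ([536.9, -276.2], 22.8, [529.4, -268.7, 26.0], [139.0, 112.0, 72.0])
top ([451.6, -223.9], 23.0, [451.2, -223.5, 25.8], [149.0, 120.0, 79.0])
top pocket 0 64.6 119
top pocket 1 64.6 116
top pocket 2 64.7 118
top pocket 3 90.6 117
top pocket 4 64.7 109
top pocket 5 64.7 114
[([43.0, -90.0, 93.0], 0.81), ([17.0, 54.0, 98.0], 0.66)]
scene ([402.5, -376.0], 23.6, [403.9, -375.5, 25.6], [130.0, 106.0, 75.0])
scene ([450.1, -225.1], 24.4, [452.5, -225.3, 25.7], [133.0, 108.0, 76.0])
scene ([536.5, -278.7], 24.3, [538.3, -277.7, 25.6], [132.0, 107.0, 75.0])
scene ([604.3, -142.7], 23.3, [605.6, -142.7, 25.5], [142.0, 36.0, 32.0])
scene pocket 0 63.6 14
scene pocket 1 nan 0
scene pocket 2 63.8 14
scene pocket 3 nan 0
scene pocket 4 nan 0
scene pocket 5 nan 0
[([113.0, 68.0, 115.0], 0.73)]
  return np.nanmean(a, axis, out=out, keepdims=keepdims)
```

View pics/c4.png

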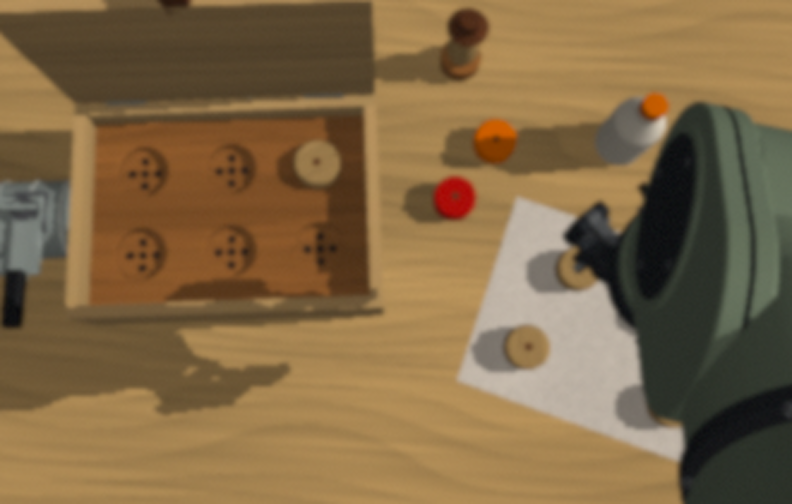

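The rack view shows the dry base in pocket 3 at crop (317,163). The other five pockets are empty, with their dot patterns at (145,168), (232,168), (143,252), (232,248) and (320,247). I'll refine the pocket centres and compute the pick.

```bash
python3 - <<'E'
from h import *
im=cv2.imread('pics/top3.png')[:,:,::-1]; d=np.load('top2.npy'); W=cloud('top',d); P=inbox(W)
pk=[(x,y) for x in (-42.5,42.5) for y in (-90,0,90)]; D=[]
for i,(x,y) in enumerate(pk):
    near=np.hypot(P[...,0]-x,P[...,1]-y)<32
    if i==3: 
        q=P[near&(P[...,2]>86)&(P[...,2]<95)]
    else: q=P[near&(P[...,2]<69)]
    c,r=cv2.minEnclosingCircle(q[:,:2].astype(np.float32))
    # dark dots seen against floor, intensities weighted
    nn=(np.hypot(P[...,0]-x,P[...,1]-y)<17); g=im.sum(2).astype(float); w=np.clip(np.median(g[nn])*0.75-g,0,None)*nn
    dc=(P[...,:2]*w[...,None]).sum((0,1))/w.sum() if w.sum()>0 else [np.nan]*2
    print(i,(x,y),'circle',np.round(c,1),round(r,1),'mean',q.mean(0).round(1),'dots',np.round(dc,1))
st()
f=cmd([451.4,-224.3,60],yaw=104,lab='above'); f=cmd([451.4,-224.3,9],yaw=104,frm=f,lab='down')
E
```

```text
0 (-42.5, -90) circle [-40.8 -89.8] 25.7 mean [-40.8 -89.6  64.5] dots [nan nan]
1 (-42.5, 0) circle [-40.4   1.3] 25.8 mean [-40.4   1.3  64.6] dots [nan nan]
2 (-42.5, 90) circle [-40.9  91. ] 25.8 mean [-40.6  91.7  64.6] dots [nan nan]
3 (42.5, -90) circle [ 43.3 -90.3] 23.1 mean [ 42.6 -90.1  90.3] dots [nan nan]
4 (42.5, 0) circle [44.9  0.7] 25.6 mean [45.   0.8 64.6] dots [nan nan]
5 (42.5, 90) circle [45.1 91.6] 25.7 mean [45.  91.7 64.8] dots [nan nan]
t 17.65 tcp [ 481.3 -260.   228.2] yaw 131.9 z [ 0.002 -0.002 -1.   ] F [-0.4  0.3  0.1] gap 68.6 gf 0.0 q [ 0.63  0.68 -0.38  1.59  0.3   0.92  0.89]
above [0.0941, 0.0031, 0.3362, 0.0019, 0.0058, 0.9306]
down [0.0, 0.0, 0.102, 0.0, 0.0, 0.0]
```

Request:
play_rows(commands=[[0.047,0.002,0.12,0,0,0.465,-0.6],[0.094,0.003,0.24,0,0,0.931,-0.6],[0.094,0.003,0.336,0,0,0.931,-0.6],[0.094,0.003,0.336,0,0,0.931,-0.6],[0.094,0.003,0.336,0,0,0.931,-0.6]])

```text
clock: 18.27
tcp_pos: [451.7, -225.4, 61.3]
eef_rot: [0.615, 0.788, -0.0, 0.002]
force: [-0.8, 0.3, 1.0]
finger_gap: 68.4
grasp_force: 0.0
```

```bash
python3 - <<'E'
from h import *
st(); f=cmd([451.4,-224.3,9],yaw=95.8,lab='down'); print(box(-41.3,1,0),box(-41.3,91,0),box(-41.3,-89,0))
f=cmd([451.4,-224.3,190],yaw=95.8,frm=f,lab='lift'); f=cmd(box(-41.3,1,150),yaw=95.8,frm=f,lab='over'); cmd(box(-41.3,1,76),yaw=95.8,frm=f,lab='in')
E
```

```text
t 18.27 tcp [ 451.7 -225.4   61.3] yaw 104.0 z [ 0.003 -0.003 -1.   ] F [-0.8  0.3  1. ] gap 68.4 gf 0.0 q [ 0.47  0.88 -0.13  1.9   0.28  0.37  0.37]
down [0.0026, -0.0003, 0.1046, 0.0052, 0.0059, 0.275]
[524.41037043  86.52125564   0.        ] [515.31530368 176.06051943   0.        ] [533.50543717  -3.01800816   0.        ]
lift [0.0, 0.0, -0.362, 0.0, 0.0, 0.0]
over [0.6037, 0.2081, 0.08, 0.0, 0.0, 0.0]
in [0.0, 0.0, 0.148, 0.0, 0.0, 0.0]
```

Request:
play_rows(commands=[[0.002,0,0.06,0,0,0.275,-0.6],[0.002,0,0.104,0,0,0.275,-0.6],[0.002,0,0.104,0,0,0.275,-0.6],[0.002,0,0.104,0,0,0.275,1],[0.002,0,0.104,0,0,0.275,1],[0.002,0,0.104,0,0,0.275,1],[0.002,0,0.104,0,0,0.275,1]])

```text
clock: 19.15
tcp_pos: [451.3, -224.8, 9.2]
eef_rot: [0.671, 0.741, 0.0, 0.002]
force: [-1.6, -0.1, 14.1]
finger_gap: 43.7
grasp_force: 59.0
```

Request:
play_rows(commands=[[0,0,-0.1,0,0,0,1],[0,0,-0.2,0,0,0,1],[0,0,-0.3,0,0,0,1],[0,0,-0.362,0,0,0,1],[0,0,-0.362,0,0,0,1]])

```text
clock: 19.77
tcp_pos: [451.1, -224.5, 191.5]
eef_rot: [0.671, 0.741, 0.0, 0.004]
force: [-0.3, -1.0, -0.8]
finger_gap: 44.0
grasp_force: 61.5
```

```bash
python3 - <<'E'
from h import *
st(); f=cmd(box(-41.3,1,150),yaw=95.8,lab='over'); cmd(box(-41.3,1,76),yaw=95.8,frm=f,lab='in')
E
```

```text
t 19.77 tcp [ 451.1 -224.5  191.5] yaw 95.6 z [ 0.006 -0.004 -1.   ] F [-0.3 -1.  -0.8] gap 44.0 gf 61.5 q [ 0.49  0.66 -0.17  1.8   0.17  0.69  0.33]
over [0.6049, 0.2067, 0.0812, 0.0103, 0.0088, -0.0053]
in [0.0, 0.0, 0.148, 0.0, 0.0, 0.0]
```

Request:
play_rows(commands=[[0.1,0.035,0,0.01,0.008,-0.005,1],[0.22,0.075,0,0.01,0.008,-0.005,1],[0.34,0.115,0,0.01,0.008,-0.005,1],[0.46,0.158,0.03,0.01,0.008,-0.005,1],[0.56,0.193,0.06,0.01,0.008,-0.005,1],[0.605,0.207,0.081,0.01,0.008,-0.005,1],[0.605,0.207,0.081,0.01,0.008,-0.005,1],[0.605,0.207,0.12,0.01,0.008,-0.005,1],[0.605,0.207,0.16,0.01,0.008,-0.005,1],[0.605,0.207,0.17,0.01,0.008,-0.005,1]])

```text
clock: 21.02
tcp_pos: [523.3, 85.9, 102.4]
eef_rot: [0.671, 0.742, -0.001, -0.002]
force: [0.3, 0.5, -0.5]
finger_gap: 44.0
grasp_force: 61.5
```

```bash
python3 - <<'E'
from h import *
st(); s=sensors.state(); print(inbox(np.array(s['tcp_pos']))); cmd(box(-41.3,1,83),yaw=95.8,lab='hold'); cmd(box(-41.3,1,75),yaw=95.8,lab='in')
for n in ('scene','top'):
    im,d=snapshot(n); P=inbox(cloud(n,d)); save(n+'4.png',im)
    m=(abs(P[...,0]+42)<35)&(abs(P[...,1])<35)&(P[...,2]>88)&(P[...,2]<115)&(im[...,0]>95); q=P[m]; print(n,len(q), q.mean(0).round(1) if len(q) else '')
    for i,(x,y) in enumerate([(x,y) for x in (-42.5,42.5) for y in (-90,0,90)]):
        q=P[(np.hypot(P[...,0]-x,P[...,1]-y)<32)&(P[...,2]<69)]
        if len(q)>20: c,r=cv2.minEnclosingCircle(q[:,:2].astype(np.float32)); print(n,i,np.round(c,1),round(r,1),q.mean(0).round(1))
    if n=='scene': cv2.imwrite('pics/c5.png',cv2.resize(im[110:290,280:480],None,fx=3,fy=3,interpolation=2)[:,:,::-1])
E
```

```text
t 21.02 tcp [523.3  85.9 102.4] yaw 95.7 z [-0.006  0.001 -1.   ] F [ 0.3  0.5 -0.5] gap 44.0 gf 61.5 q [-0.18  0.83 -0.08  1.78  0.11  0.53 -0.23]
[-42.4308543    0.52855849 102.4429262 ]
hold [0.0009, 0.0025, 0.0389, -0.0104, -0.0031, -0.0024]
in [0.0009, 0.0026, 0.0549, -0.0104, -0.0031, -0.0024]
scene 14 [-32.3 -17.4 107.9]
scene 0 [-52.5 -92.7] 24.3 [-60.  -92.2  64.2]
scene 2 [-51.8  88.3] 24.8 [-59.4  88.1  63.9]
top 24 [-50.6 -16.8 105.3]
top 0 [-40.9 -89.8] 25.7 [-40.8 -89.6  64.6]
top 1 [-41.6  -4.3] 23.8 [-46.3 -14.7  64.3]
top 3 [ 43.9 -90. ] 25.8 [ 33.1 -93.5  63. ]
top 4 [47.1 -6.9] 23.7 [ 48.1 -11.1  64.7]
```

View pics/c5.png

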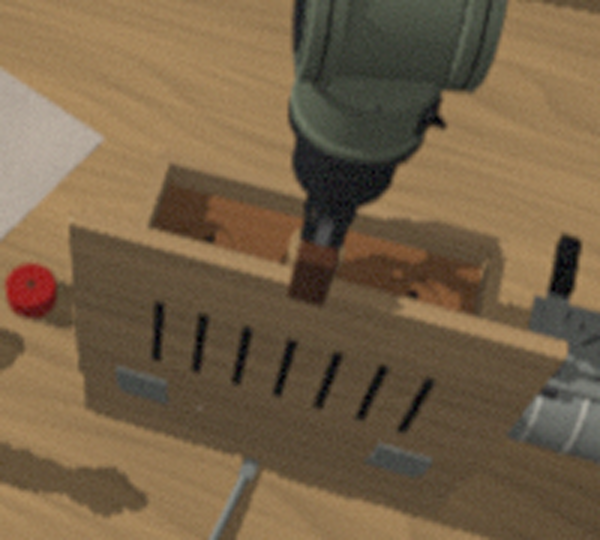

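The scene view shows the gripper over the near middle pocket, mostly hidden by the open lid. I'll lower gently and watch the force.

Request:
play_rows(commands=[[0.001,0.0025,0.03,-0.01,-0.003,-0.002,1],[0.001,0.0025,0.039,-0.01,-0.003,-0.002,1],[0.001,0.0025,0.043,-0.01,-0.003,-0.002,1],[0.001,0.0025,0.045,-0.01,-0.003,-0.002,1],[0.001,0.0025,0.045,-0.01,-0.003,-0.002,1]])

```text
clock: 21.75
tcp_pos: [524.7, 87.3, 80.7]
eef_rot: [0.67, 0.742, 0.0, 0.0]
force: [-2.7, -3.7, 0.6]
finger_gap: 43.8
grasp_force: 61.9
```

Request:
play_rows(commands=[[-0.003,-0.002,0,0,0,0,1],[-0.003,-0.002,0.006,0,0,0,1],[-0.003,-0.002,0.01,0,0,0,1],[-0.003,-0.002,0.01,0,0,0,1]])

```text
clock: 22.25
tcp_pos: [524.0, 86.2, 75.2]
eef_rot: [0.67, 0.742, 0.001, 0.0]
force: [0.2, -0.1, -1.2]
finger_gap: 43.8
grasp_force: 61.8
```

It went in with no force at (-41.7, +0.7) in the box frame. Releasing.

Request:
play_rows(commands=[[0,0,0,0,0,0,-0.45],[0,0,0,0,0,0,-0.45],[0,0,0,0,0,0,-0.45],[0,0,-0.06,0,0,0,-0.45],[0,0,-0.16,0,0,0,-0.45],[0,0,-0.24,0,0,0,-0.6],[0,0,-0.24,0,0,0,-0.6]])

```text
clock: 23.12
tcp_pos: [524.8, 86.2, 197.9]
eef_rot: [0.67, 0.742, 0.002, 0.001]
force: [-0.7, 0.5, -0.2]
finger_gap: 68.3
grasp_force: 0.0
```

```bash
python3 - <<'E'
from h import *
st(); f=cmd([524,-60,195],yaw=95.8,lab='a'); f=cmd([530,-200,160],yaw=95.8,frm=f,lab='b')
E
```

```text
t 23.12 tcp [524.8  86.2 197.9] yaw 95.8 z [ 0.005  0.001 -1.   ] F [-0.7  0.5 -0.2] gap 68.3 gf 0.0 q [-0.17  0.68 -0.1   1.69  0.09  0.76 -0.21]
a [-0.2907, -0.0314, 0.0054, 0.0103, -0.0018, 0.0011]
b [-0.2798, -0.0164, 0.07, 0.0, 0.0, 0.0]
```

Request:
play_rows(commands=[[-0.12,-0.01,-0.05,0.01,0,0,-0.6],[-0.24,-0.02,-0.08,0.01,0,0,-0.6],[-0.33,-0.1,-0.1,0.01,0,0,-0.6],[-0.33,-0.1,-0.1,0.01,0,0,-0.6],[-0.33,-0.1,-0.1,0.01,0,0,-0.6]])

```text
clock: 23.75
tcp_pos: [490.9, -82.9, 244.8]
eef_rot: [0.67, 0.742, -0.001, -0.002]
force: [-0.9, -0.2, -0.6]
finger_gap: 68.0
grasp_force: 0.0
```

```bash
cat >> h.py <<'E'
def look():
    st()
    for n in ('top','scene'):
        im,d=snapshot(n)
        for o in discs(n,im,d): print(n,o)
        if n=='top':
            P=inbox(cloud(n,d))
            for i,(x,y) in enumerate([(x,y) for x in (-42.5,42.5) for y in (-90,0,90)]):
                s=np.hypot(P[...,0]-x-1.5,P[...,1]-y-1); q=P[s<18]
                q=q[np.isfinite(q[:,2])]
                if len(q): print(' pocket',i,'z',np.percentile(q[:,2],[5,50,95]).round(1))
E
python3 - <<'E'
from h import *
look()
f=cmd([537,-276.5,70],yaw=82,lab='above'); f=cmd([537,-276.5,9],yaw=82,frm=f,lab='down')
E
```

```text
t 23.75 tcp [490.9 -82.9 244.8] yaw 95.8 z [-0.005  0.001 -1.   ] F [-0.9 -0.2 -0.6] gap 68.0 gf 0.0 q [ 0.18  0.58 -0.14  1.73  0.1   0.84  0.1 ]
top ([537.5, -277.1], 23.6, [537.1, -276.2, 25.7], [139.0, 113.0, 73.0])
top ([403.5, -373.9], 23.0, [403.1, -373.0, 25.6], [137.0, 110.0, 71.0])
 pocket 1 z [88.2 90.4 92.7]
 pocket 2 z [62.2 64.6 67. ]
 pocket 4 z [62.4 64.4 67.4]
 pocket 5 z [61.9 64.3 67. ]
scene ([403.4, -376.1], 24.1, [404.6, -374.7, 25.3], [129.0, 105.0, 74.0])
scene ([537.0, -278.9], 24.2, [538.2, -277.1, 25.6], [132.0, 107.0, 75.0])
scene ([605.1, -142.0], 23.8, [605.5, -143.1, 25.4], [143.0, 37.0, 33.0])
above [-0.3964, 0.0527, 0.3488, -0.0091, -0.001, 0.4643]
down [0.0, 0.0, 0.122, 0.0, 0.0, 0.0]
```

The first base is home: its top is at 90.4 in pocket 1. Second base next, keeping the same yaw.

```bash
python3 - <<'E'
from h import *
f=cmd([537.3,-277.2,70],yaw=95.8,lab='above'); f=cmd([537.3,-277.2,9],yaw=95.8,frm=f,lab='down')
f=cmd([537.3,-277.2,190],yaw=95.8,frm=f,lab='lift'); f=cmd(box(-41.7,90.7,150),yaw=95.8,frm=f,lab='over')
E
```

```text
above [-0.3978, 0.0531, 0.3488, -0.0089, -0.0021, 0.0043]
down [0.0, 0.0, 0.122, 0.0, 0.0, 0.0]
lift [0.0, 0.0, -0.362, 0.0, 0.0, 0.0]
over [0.9057, 0.0471, 0.08, 0.0, 0.0, 0.0]
```

Request:
play_rows(commands=[[-0.13,0.02,0.08,-0.01,0,0,-0.6],[-0.26,0.04,0.18,-0.01,0,0,-0.6],[-0.37,0.05,0.28,-0.01,0,0,-0.6],[-0.384,0.05,0.35,-0.01,0,0,-0.6],[-0.384,0.05,0.35,-0.01,0,0,-0.6],[-0.384,0.05,0.35,-0.01,0,0,-0.6]])

```text
clock: 24.6
tcp_pos: [534.8, -270.6, 69.6]
eef_rot: [0.67, 0.742, 0.001, -0.0]
force: [0.5, 0.7, 1.1]
finger_gap: 68.7
grasp_force: 0.0
```

```bash
python3 - <<'E'
from h import *
st();f=cmd([537.3,-277.2,9],yaw=95.8,lab='down')
E
```

```text
t 24.6 tcp [ 534.8 -270.6   69.6] yaw 95.9 z [ 0.     0.002 -1.   ] F [0.5 0.7 1.1] gap 68.7 gf 0.0 q [ 0.48  0.96 -0.13  1.54  0.18  0.65  0.36]
down [-0.0138, 0.0035, 0.1212, 0.0009, -0.0029, 0.003]
```

Request:
play_rows(commands=[[-0.014,0.004,0.03,0,-0.003,0.003,-0.6],[-0.014,0.004,0.08,0,-0.003,0.003,-0.6],[-0.014,0.004,0.121,0,-0.003,0.003,-0.6],[-0.014,0.004,0.121,0,-0.003,0.003,-0.6],[-0.014,0.004,0.121,0,-0.003,0.003,1],[-0.014,0.004,0.121,0,-0.003,0.003,1],[-0.014,0.004,0.121,0,-0.003,0.003,1],[-0.014,0.004,0.121,0,-0.003,0.003,1]])

```text
clock: 25.6
tcp_pos: [537.9, -278.5, 11.0]
eef_rot: [0.671, 0.742, 0.0, 0.002]
force: [-1.9, 1.4, 9.5]
finger_gap: 43.9
grasp_force: 60.0
```

Request:
play_rows(commands=[[0,0,-0.1,0,0,0,1],[0,0,-0.2,0,0,0,1],[0,0,-0.3,0,0,0,1],[0.06,0.003,-0.362,0,0,0,1],[0.16,0.008,-0.362,0,0,0,1],[0.27,0.014,-0.362,0,0,0,1],[0.38,0.02,-0.362,0,0,0,1],[0.46,0.024,-0.362,0,0,0,1],[0.46,0.024,-0.362,0,0,0,1]])

```text
clock: 26.72
tcp_pos: [526.2, -45.1, 191.3]
eef_rot: [0.669, 0.743, 0.001, 0.001]
force: [0.1, -1.8, 0.8]
finger_gap: 43.6
grasp_force: 61.2
```

```bash
python3 - <<'E'
from h import *
st();f=cmd(box(-41.7,90.7,140),yaw=95.8,lab='over'); f=cmd(box(-41.7,90.7,81),yaw=95.8,frm=f)
E
```

```text
t 26.73 tcp [526.2 -45.1 191.3] yaw 96.0 z [ 0.003  0.    -1.   ] F [ 0.1 -1.8  0.8] gap 43.6 gf 61.2 q [ 0.09  0.69 -0.12  1.71  0.11  0.74  0.02]
over [0.4416, 0.0236, 0.1025, 0.0048, 0.0003, 0.0069]
 [0.0, 0.0, 0.118, 0.0, 0.0, 0.0]
```

Request:
play_rows(commands=[[0.12,0.006,0,0,0,0,1],[0.24,0.013,0,0,0,0,1],[0.34,0.018,0.03,0,0,0,1],[0.42,0.023,0.07,0,0,0,1],[0.439,0.0236,0.1,0.004,0,0.006,1],[0.439,0.0236,0.13,0.004,0,0.006,1],[0.439,0.0236,0.18,0.004,0,0.006,1],[0.439,0.0236,0.18,0.004,0,0.006,1]])

```text
clock: 27.72
tcp_pos: [515.7, 169.4, 99.2]
eef_rot: [0.673, 0.74, -0.002, -0.0]
force: [-0.1, -0.4, -0.2]
finger_gap: 43.7
grasp_force: 61.2
```

```bash
python3 - <<'E'
from h import *
st(); s=sensors.state(); print(inbox(np.array(s['tcp_pos']))); f=cmd(box(-41.7,89.8,82),yaw=95.8)
E
```

```text
t 27.73 tcp [515.7 169.4  99.2] yaw 95.5 z [-0.003 -0.003 -1.   ] F [-0.1 -0.4 -0.2] gap 43.7 gf 61.2 q [-0.35  0.85 -0.05  1.74  0.08  0.55 -0.36]
[-41.61298468  84.38228869  99.15540243]
 [0.0109, -0.0001, 0.0343, -0.0057, 0.0042, -0.0112]
```

Request:
play_rows(commands=[[0.011,0,0.015,0,0,0,1],[0.011,0,0.015,-0.005,0.004,-0.01,1],[0.011,0,0.03,-0.005,0.004,-0.01,1],[0.011,0,0.036,-0.005,0.004,-0.01,1],[0.011,0,0.036,-0.005,0.004,-0.01,1]])

```text
clock: 28.35
tcp_pos: [515.3, 176.2, 82.1]
eef_rot: [0.67, 0.742, 0.001, 0.0]
force: [-0.6, -3.2, -1.6]
finger_gap: 43.7
grasp_force: 61.9
```

```bash
python3 - <<'E'
from h import *
st(); s=sensors.state(); print(inbox(np.array(s['tcp_pos']))); f=cmd(box(-41.7,89.8,77),yaw=95.8)
E
```

```text
t 28.35 tcp [515.3 176.2  82.1] yaw 95.8 z [ 0.001  0.    -1.   ] F [-0.6 -3.2 -1.6] gap 43.7 gf 61.9 q [-0.36  0.88 -0.05  1.75  0.08  0.51 -0.36]
[-41.31522919  91.11689666  82.06759448]
 [-0.0026, -0.0008, 0.0101, 0.0027, -0.0007, 0.0014]
```

Request:
play_rows(commands=[[-0.004,-0.001,0,0,0,0,1],[-0.004,-0.001,0.006,0,0,0,1],[-0.004,-0.001,0.01,0,0,0,1],[-0.004,-0.001,0.01,0,0,0,1]])

```text
clock: 28.85
tcp_pos: [514.9, 174.8, 76.9]
eef_rot: [0.67, 0.742, 0.001, 0.0]
force: [0.6, 0.5, -0.8]
finger_gap: 43.5
grasp_force: 61.9
```

In the pocket with no force. Releasing and rising, then moving to the look-out position.

Request:
play_rows(commands=[[0,0,0,0,0,0,-0.45],[0,0,0,0,0,0,-0.45],[0,0,0,0,0,0,-0.45],[0,0,-0.06,0,0,0,-0.45],[0,0,-0.16,0,0,0,-0.45],[0,0,-0.24,0,0,0,-0.6],[-0.1,-0.01,-0.3,0,0,0,-0.6],[-0.2,-0.02,-0.34,0,0,0,-0.6],[-0.3,-0.04,-0.34,0,0,0,-0.6]])

```text
clock: 29.98
tcp_pos: [510.6, 21.7, 248.3]
eef_rot: [0.67, 0.742, 0.002, 0.001]
force: [1.1, -0.9, -1.0]
finger_gap: 68.1
grasp_force: 0.0
```

Request:
play_rows(commands=[[-0.1,-0.04,0,0,0,0,-0.6],[-0.22,-0.1,0,0,0,0,-0.6],[-0.22,-0.1,0,0,0,0,-0.6],[-0.22,-0.1,0,0,0,0,-0.6]])

```text
clock: 30.48
tcp_pos: [471.9, -91.1, 246.9]
eef_rot: [0.67, 0.742, 0.001, 0.0]
force: [-0.6, -0.0, 0.3]
finger_gap: 68.6
grasp_force: 0.0
```

```bash
python3 - <<'E'
from h import *
look()
f=cmd([403.5,-374,70],yaw=80,lab='above'); cmd([403.5,-374,70],yaw=95.8,lab='above b')
E
```

```text
t 30.48 tcp [471.9 -91.1 246.9] yaw 95.9 z [ 0.002  0.002 -1.   ] F [-0.6 -0.   0.3] gap 68.6 gf 0.0 q [ 0.2   0.55 -0.12  1.79  0.08  0.81  0.14]
top ([403.5, -374.0], 23.2, [403.1, -373.1, 25.9], [138.0, 111.0, 71.0])
 pocket 1 z [88.2 90.5 92.8]
 pocket 2 z [88.4 90.6 93.2]
 pocket 4 z [62.3 64.7 66.8]
 pocket 5 z [62.1 64.7 67.7]
scene ([402.2, -376.8], 24.3, [405.0, -374.1, 25.8], [131.0, 107.0, 75.0])
scene ([605.2, -143.3], 23.8, [605.7, -142.4, 25.4], [141.0, 36.0, 32.0])
above [-0.5511, -0.1963, 0.3523, 0.0032, -0.0034, 0.5323]
above b [-0.5511, -0.1963, 0.3523, 0.0036, -0.0029, 0.0056]
```

Request:
play_rows(commands=[[-0.1,-0.036,0.02,0,0,0,-0.6],[-0.22,-0.078,0.1,0,0,0,-0.6],[-0.34,-0.12,0.18,0,0,0,-0.6],[-0.45,-0.16,0.26,0,0,0,-0.6],[-0.552,-0.196,0.34,0,0,0,-0.6],[-0.552,-0.196,0.352,0,0,0,-0.6],[-0.552,-0.196,0.352,0,0,0,-0.6],[-0.552,-0.196,0.352,0,0,0,-0.6]])

```text
clock: 31.58
tcp_pos: [403.9, -374.4, 70.6]
eef_rot: [0.669, 0.743, 0.001, 0.0]
force: [0.7, 0.9, 0.3]
finger_gap: 68.2
grasp_force: 0.0
```

```bash
python3 - <<'E'
from h import *
st();f=cmd([403.4,-374.4,10],yaw=95.8,lab='down')
E
```

```text
t 31.57 tcp [ 403.9 -374.4   70.6] yaw 96.0 z [ 0.002  0.002 -1.   ] F [0.7 0.9 0.3] gap 68.2 gf 0.0 q [ 0.76  0.91 -0.13  1.73  0.21  0.52  0.6 ]
down [-0.0001, -0.0014, 0.1212, 0.0045, -0.0028, 0.0058]
```

Request:
play_rows(commands=[[0,-0.001,0.05,0.004,-0.003,0.006,-0.6],[0,-0.001,0.1,0.004,-0.003,0.006,-0.6],[0,-0.001,0.121,0.004,-0.003,0.006,-0.6],[0,-0.001,0.121,0.004,-0.003,0.006,-0.6],[0,-0.001,0.121,0.004,-0.003,0.006,1],[0,-0.001,0.121,0.004,-0.003,0.006,1],[0,-0.001,0.121,0.004,-0.003,0.006,1],[0,-0.001,0.121,0.004,-0.003,0.006,1]])

```text
clock: 32.58
tcp_pos: [402.9, -375.8, 11.2]
eef_rot: [0.671, 0.741, -0.0, 0.001]
force: [-0.9, 2.5, 15.0]
finger_gap: 43.5
grasp_force: 59.0
```

Request:
play_rows(commands=[[0,0,-0.1,0,0,0,1],[0,0,-0.2,0,0,0,1],[0,0,-0.3,0,0,0,1],[0,0,-0.36,0,0,0,1],[0.08,0.03,-0.36,0,0,0,1],[0.18,0.065,-0.36,0,0,0,1],[0.28,0.1,-0.36,0,0,0,1],[0.38,0.14,-0.36,0,0,0,1],[0.38,0.14,-0.36,0,0,0,1]])

```text
clock: 33.7
tcp_pos: [454.5, -175.8, 190.5]
eef_rot: [0.669, 0.743, 0.0, 0.0]
force: [-0.0, -1.3, -0.5]
finger_gap: 43.1
grasp_force: 61.5
```

```bash
python3 - <<'E'
from h import *
st();f=cmd(box(-41.7,-89.6,120),yaw=95.8,lab='over'); f=cmd(box(-41.7,-89.6,81),yaw=95.8,frm=f)
E
```

```text
t 33.7 tcp [ 454.5 -175.8  190.5] yaw 96.0 z [ 0.001  0.    -1.   ] F [-0.  -1.3 -0.5] gap 43.1 gf 61.5 q [ 0.38  0.64 -0.13  1.85  0.13  0.66  0.28]
over [0.3258, 0.1926, 0.1412, 0.0021, -0.0006, 0.0077]
 [0.0, 0.0, 0.078, 0.0, 0.0, 0.0]
```

Request:
play_rows(commands=[[0.09,0.053,0,0,0,0.008,1],[0.19,0.112,0.02,0,0,0.008,1],[0.28,0.165,0.06,0,0,0.008,1],[0.3245,0.193,0.1,0,0,0.008,1],[0.3245,0.193,0.13,0,0,0.008,1],[0.3245,0.193,0.16,0,0,0.008,1],[0.3245,0.193,0.185,0,0,0.008,1],[0.3245,0.193,0.185,0,0,0.008,1]])

```text
clock: 34.7
tcp_pos: [532.7, -9.2, 96.5]
eef_rot: [0.673, 0.74, -0.001, -0.0]
force: [0.3, -0.6, 0.4]
finger_gap: 43.6
grasp_force: 61.5
```

```bash
python3 - <<'E'
from h import *
st(); s=sensors.state(); print(inbox(np.array(s['tcp_pos']))); f=cmd(box(-42,-90.6,82),yaw=95.8)
E
```

```text
t 34.7 tcp [532.7  -9.2  96.5] yaw 95.4 z [-0.002 -0.001 -1.   ] F [ 0.3 -0.6  0.4] gap 43.6 gf 61.5 q [-0.01  0.85 -0.07  1.78  0.1   0.52 -0.04]
[-42.68799448 -95.09819469  96.46074678]
 [0.009, 0.0014, 0.0289, -0.003, 0.0012, -0.0134]
```

Request:
play_rows(commands=[[0.007,0.001,0.01,0,0,-0.01,1],[0.007,0.001,0.015,0,0,-0.01,1],[0.007,0.001,0.025,0,0,-0.01,1],[0.007,0.001,0.03,0,0,-0.01,1],[0.007,0.001,0.03,0,0,-0.01,1]])

```text
clock: 35.33
tcp_pos: [533.2, -5.1, 81.9]
eef_rot: [0.671, 0.742, -0.0, -0.0]
force: [-0.3, -0.3, -0.4]
finger_gap: 43.5
grasp_force: 61.5
```

```bash
python3 - <<'E'
from h import *
st(); s=sensors.state(); print(inbox(np.array(s['tcp_pos']))); f=cmd(box(-42,-90.6,77),yaw=95.8)
E
```

```text
t 35.33 tcp [533.2  -5.1  81.9] yaw 95.7 z [-0.001 -0.001 -1.   ] F [-0.3 -0.3 -0.4] gap 43.5 gf 61.5 q [-0.02  0.87 -0.06  1.79  0.1   0.49 -0.05]
[-41.77214615 -91.02909795  81.8709907 ]
 [0.0009, -0.0004, 0.0097, -0.0013, 0.0011, -0.0017]
```

Request:
play_rows(commands=[[0.001,0,0.005,0,0,0,1],[0.001,0,0.01,0,0,0,1],[0.001,0,0.01,0,0,0,1]])

```text
clock: 35.7
tcp_pos: [533.2, -4.5, 76.8]
eef_rot: [0.671, 0.742, -0.0, -0.0]
force: [-0.0, -0.4, 0.3]
finger_gap: 43.8
grasp_force: 61.5
```

Request:
play_rows(commands=[[0,0,0,0,0,0,-0.45],[0,0,0,0,0,0,-0.45],[0,0,0,0,0,0,-0.45],[0,0,-0.06,0,0,0,-0.45],[0,0,-0.16,0,0,0,-0.45],[0,0,-0.26,0,0,0,-0.3],[-0.1,-0.04,-0.34,0,0,0,0],[-0.2,-0.08,-0.36,0,0,0,0],[-0.3,-0.1,-0.36,0,0,0,0],[-0.4,-0.1,-0.36,0,0,0,0]])

```text
clock: 36.95
tcp_pos: [503.1, -210.2, 257.7]
eef_rot: [0.671, 0.742, -0.0, 0.0]
force: [0.7, 0.7, 0.9]
finger_gap: 43.1
grasp_force: 0.0
```

```bash
python3 - <<'E'
from h import *
look()
im,d=snapshot('top'); cv2.imwrite('pics/c6.png',cv2.resize(im[130:340,100:480],None,fx=2.1,fy=2.1,interpolation=2)[:,:,::-1])
st()
E
```

```text
t 36.95 tcp [ 503.1 -210.2  257.7] yaw 95.7 z [ 0.    -0.001 -1.   ] F [0.7 0.7 0.9] gap 43.1 gf 0.0 q [ 0.4   0.63 -0.12  1.55  0.09  0.96  0.35]
top ([605.3, -141.3], 22.9, [605.0, -141.2, 26.3], [161.0, 25.0, 16.0])
 pocket 0 z [87.7 90.2 92.8]
 pocket 1 z [87.8 90.2 93.2]
 pocket 2 z [88.3 90.4 92.9]
 pocket 3 z [88.2 90.5 92.3]
 pocket 4 z [62.  64.8 67. ]
 pocket 5 z [61.6 64.6 67.4]
scene ([604.7, -142.8], 23.7, [605.6, -142.1, 25.4], [141.0, 36.0, 33.0])
t 37.1 tcp [ 503.1 -210.7  256.9] yaw 95.5 z [-0.001 -0.001 -1.   ] F [ 0.2  0.9 -0.3] gap 42.7 gf 0.0 q [ 0.4   0.63 -0.12  1.55  0.09  0.96  0.35]
```

View pics/c6.png

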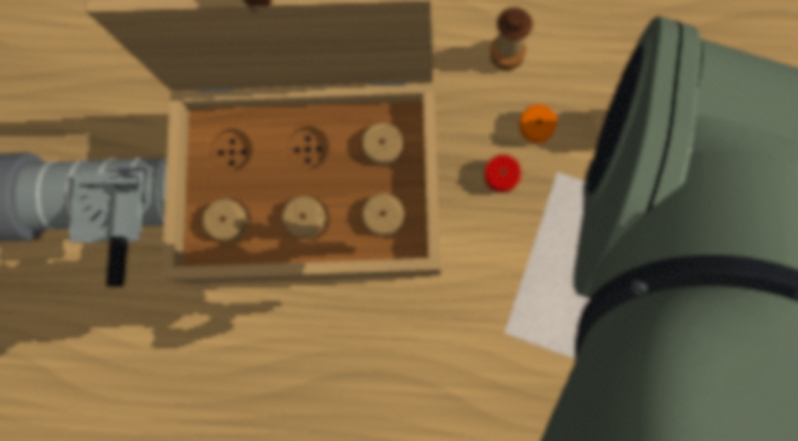

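All three fresh bases and the dry one lie flat, with tops at about 90.3 mm: pockets 0–2 at crop (382,213), (304,216), (224,219), and pocket 3 at (382,143). Next is closing the lid.

```bash
python3 - <<'E'
from h import *
f=cmd([500,-60,380],yaw=125,lab=1); f=cmd([520,60,470],yaw=154,frm=f,lab=2)
f=cmd([541,88,489],tilt=R.from_rotvec(-np.radians(17)*BY)*down(182),frm=f,lab=3)
f=(f[0],R.from_rotvec(-np.radians(17)*BY)*down(182))
p,r=lidpose(94,47,dy=-1); z=r.as_matrix()[:,2]
cmd(p-120*z,tilt=r,frm=f,lab=4); f=(p-120*z,r); cmd(p,tilt=r,frm=f,lab=5); print(p)
E
```

```text
1 [0.3003, 0.0228, -0.2466, -0.0022, 0.0015, -0.9819]
2 [0.1737, 0.1704, -0.18, 0.0, 0.0, -0.9667]
3 [-0.0132, 0.0687, -0.038, -0.175, -0.5449, -0.9264]
4 [-0.1083, 0.0036, 0.1882, -0.0332, -0.9996, -0.1238]
5 [0.0, 0.0, 0.24, 0.0, 0.0, 0.0]
[707.39809658 103.09817977 333.01510299]
```

Request:
play_rows(commands=[[0.1,0.008,-0.08,0,0,-0.33,0],[0.2,0.015,-0.16,0,0,-0.66,0],[0.3,0.023,-0.247,0,0,-0.98,0],[0.3,0.023,-0.247,0,0,-0.98,0],[0.3,0.023,-0.247,0,0,-0.98,0]])

```text
clock: 37.72
tcp_pos: [499.9, -57.7, 380.3]
eef_rot: [0.461, 0.888, -0.001, -0.0]
force: [-0.5, -1.5, 0.1]
finger_gap: 43.0
grasp_force: 0.0
```

Request:
play_rows(commands=[[0.06,0.057,-0.06,0,0,-0.33,0],[0.12,0.114,-0.12,0,0,-0.66,0],[0.174,0.17,-0.18,0,0,-0.967,0],[0.174,0.17,-0.18,0,0,-0.967,0],[0.174,0.17,-0.18,0,0,-0.967,0]])

```text
clock: 38.35
tcp_pos: [519.6, 60.9, 469.2]
eef_rot: [0.225, 0.974, -0.001, -0.001]
force: [-0.5, -0.1, 0.3]
finger_gap: 42.7
grasp_force: 0.0
```

Request:
play_rows(commands=[[-0.006,0.03,-0.02,-0.06,-0.18,-0.31,0],[-0.013,0.069,-0.038,-0.12,-0.36,-0.62,0],[-0.013,0.069,-0.038,-0.175,-0.545,-0.926,0],[-0.013,0.069,-0.038,-0.175,-0.545,-0.926,0],[-0.013,0.069,-0.038,-0.175,-0.545,-0.926,0]])

```text
clock: 38.98
tcp_pos: [540.6, 89.2, 489.0]
eef_rot: [-0.016, 0.989, 0.012, 0.146]
force: [-0.1, -0.2, -0.1]
finger_gap: 42.6
grasp_force: 0.0
```

```bash
python3 - <<'E'
from h import *
st(); p,r=lidpose(94,47,dy=-1); z=r.as_matrix()[:,2]
cmd(p-120*z,tilt=r,lab=4)
E
```

```text
t 38.98 tcp [540.6  89.2 489. ] yaw -178.3 z [ 0.288  0.028 -0.957] F [-0.1 -0.2 -0.1] gap 42.6 gf 0.0 q [ 0.08  0.36 -0.55  1.31  0.29  1.25  1.14]
4 [-0.1096, 0.0017, 0.188, -0.0363, -1.0047, -0.1281]
```

Request:
play_rows(commands=[[-0.036,0,0.06,-0.012,-0.33,-0.04,0],[-0.073,0.001,0.12,-0.024,-0.66,-0.08,0],[-0.11,0.002,0.188,-0.036,-1,-0.128,0],[-0.11,0.002,0.188,-0.036,-1,-0.128,0],[-0.11,0.002,0.188,-0.036,-1,-0.128,0]])

```text
clock: 39.6
tcp_pos: [620.3, 96.0, 413.7]
eef_rot: [-0.048, 0.916, 0.021, 0.397]
force: [-0.0, 0.7, 1.3]
finger_gap: 42.7
grasp_force: 0.0
```

```bash
python3 - <<'E'
from h import *
st(); p,r=lidpose(94,47,dy=-1); z=r.as_matrix()[:,2]
f=cmd(p,tilt=r,lab=5)
f=(p,r)
for seq in [(88,82,76,70,64),(58,52,46,40),(34,28,22,16),(11,7,3,0),(-1,)]:
    print('--')
    for a in seq: g=lidpose(a,a*0.5,dy=-1); cmd(g[0],tilt=g[1],frm=f,lab=a)
    f=g
im,d=snapshot('scene'); cv2.imwrite('pics/c7.png',cv2.resize(im[110:290,260:500],None,fx=3,fy=3,interpolation=2)[:,:,::-1])
E
```

```text
t 39.6 tcp [620.3  96.  413.7] yaw -174.0 z [ 0.726  0.076 -0.684] F [-0.   0.7  1.3] gap 42.7 gf 0.0 q [-0.24  0.34 -0.02  1.9   0.93  0.15  0.54]
5 [-0.0016, -0.004, 0.2379, 0.005, -0.0041, 0.0046]
--
88 [0.0342, -0.0, -0.0384, -0.0, 0.1, -0.0]
82 [0.0722, 0.0, -0.0732, -0.0, 0.2, 0.0]
76 [0.1137, 0.0, -0.1041, -0.0, 0.3, 0.0]
70 [0.1581, 0.0, -0.1308, -0.0, 0.4, 0.0]
64 [0.205, 0.0, -0.153, -0.0, 0.5, -0.0]
--
58 [0.0518, -0.0, -0.0041, -0.0, 0.1, -0.0]
52 [0.1037, 0.0, -0.0031, -0.0, 0.2, 0.0]
46 [0.1552, 0.0, 0.0031, -0.0, 0.3, 0.0]
40 [0.2058, 0.0, 0.0144, -0.0, 0.4, 0.0]
--
34 [0.0446, 0.0, 0.0261, -0.0, 0.1, -0.0]
28 [0.0862, 0.0, 0.0564, -0.0, 0.2, -0.0]
22 [0.1245, 0.0, 0.0907, -0.0, 0.3, 0.0]
16 [0.1589, 0.0, 0.1285, -0.0, 0.4, 0.0]
--
11 [0.0179, 0.0, 0.0385, -0.0, 0.0833, -0.0]
7 [0.0297, 0.0, 0.0702, -0.0, 0.15, -0.0]
3 [0.0393, 0.0, 0.1025, -0.0, 0.2167, 0.0]
0 [0.045, 0.0, 0.127, -0.0, 0.2667, 0.0]
--
-1 [0.0005, -0.0, 0.0084, -0.0, 0.0167, 0.0]
```

View pics/c7.png

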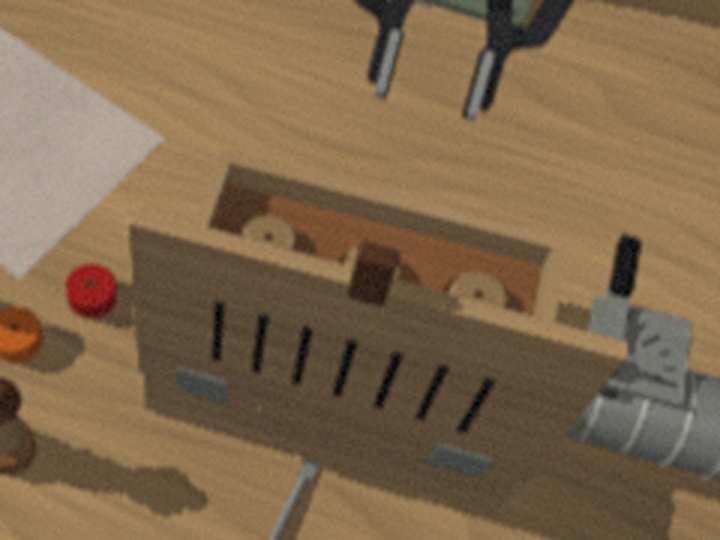

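The picture shows the lid still open with its tongue at (375,272), the open fingers above and before it at (385,70) and (480,90), and the placed bases at (268,235) and (478,292). Approaching the tongue.

Request:
play_rows(commands=[[-0.001,-0.003,0.08,0,0,0,0],[-0.001,-0.004,0.15,0,0,0,0],[-0.001,-0.004,0.2,0,0,0,0],[-0.001,-0.004,0.238,0,0,0,0],[-0.001,-0.004,0.238,0,0,0,0],[-0.001,-0.004,0.238,0,0,0,1],[-0.001,-0.004,0.238,0,0,0,1],[-0.001,-0.004,0.238,0,0,0,1]])

```text
clock: 40.65
tcp_pos: [710.0, 103.1, 339.9]
eef_rot: [-0.048, 0.917, 0.02, 0.395]
force: [-2.4, -5.7, 3.4]
finger_gap: 22.1
grasp_force: 58.8
```

Request:
play_rows(commands=[[0,0,0,0,0,0,1],[0,0,0,0,0,0,1]])

```text
clock: 40.9
tcp_pos: [710.1, 103.2, 339.9]
eef_rot: [-0.048, 0.917, 0.02, 0.395]
force: [-1.0, -5.8, 4.5]
finger_gap: 22.4
grasp_force: 58.9
```

```bash
python3 - <<'E'
from h import *
st(); s=sensors.state(); p=np.array(s['tcp_pos']); r=R.from_quat(s['eef_rot']); g=inbox(p-16*r.as_matrix()[:,2]); print(g,np.degrees(np.arctan2(g[2]-112,107-g[0])),np.hypot(g[2]-105,107-g[0]))
f=(p,r)
for a in (88,82,76,70,64): g=lidpose(a,a*0.5,r=243,dy=-1); cmd(g[0],tilt=g[1],frm=f,lab=a)
E
```

```text
t 40.9 tcp [710.1 103.2 339.9] yaw -173.9 z [ 0.722  0.075 -0.688] F [-1.  -5.8  4.5] gap 22.4 gf 58.9 q [-0.32  0.58  0.16  1.76  1.04  0.    0.41]
[133.5171689   -1.2498826  350.89337333] 96.33390416417943 247.31904757873946
88 [0.044, 0.0007, -0.0369, 0.0035, 0.0855, 0.0066]
82 [0.0828, 0.0009, -0.0718, 0.0033, 0.1855, 0.0067]
76 [0.1249, 0.0011, -0.1028, 0.0031, 0.2855, 0.0068]
70 [0.1701, 0.0013, -0.1295, 0.0029, 0.3855, 0.0069]
64 [0.2178, 0.0015, -0.1515, 0.0028, 0.4855, 0.007]
```

Request:
play_rows(commands=[[0.042,0,-0.04,0,0.085,0,1],[0.082,0,-0.074,0,0.185,0,1],[0.125,0,-0.103,0,0.285,0,1],[0.17,0,-0.13,0,0.385,0,1],[0.217,0,-0.152,0,0.485,0,1],[0.217,0,-0.152,0,0.485,0,1]])

```text
clock: 41.65
tcp_pos: [580.6, 89.9, 313.8]
eef_rot: [-0.051, 0.96, 0.014, 0.276]
force: [-11.2, -2.6, 17.9]
finger_gap: 22.0
grasp_force: 78.9
```

```bash
python3 - <<'E'
from h import *
st(); s=sensors.state(); p=np.array(s['tcp_pos']); r=R.from_quat(s['eef_rot']); g=inbox(p-16*r.as_matrix()[:,2]); print(g,np.degrees(np.arctan2(g[2]-112,107-g[0])),np.hypot(g[2]-105,107-g[0]))
f=(p,r)
for a in (58,52,46,40): g=lidpose(a,a*0.5,r=243,dy=-1); cmd(g[0],tilt=g[1],frm=f,lab=a)
E
```

```text
t 41.65 tcp [580.6  89.9 313.8] yaw -173.9 z [ 0.528  0.055 -0.848] F [-11.2  -2.6  17.9] gap 22.0 gf 78.9 q [-0.02  0.45 -0.35  1.93  0.86  0.34  0.62]
[  6.45610544  -1.37968287 327.35966947] 64.97377521688051 244.03462324250697
58 [0.0528, 0.0009, -0.0024, 0.0031, 0.1011, 0.0077]
52 [0.1054, 0.0011, -0.0013, 0.0029, 0.2011, 0.0077]
46 [0.1575, 0.0013, 0.0049, 0.0027, 0.3011, 0.0078]
40 [0.2087, 0.0015, 0.0163, 0.0025, 0.4011, 0.0079]
```

```bash
python3 - <<'E'
from h import *
s=sensors.state(); p=np.array(s['tcp_pos']); r=R.from_quat(s['eef_rot']); f=(p,r)
for a in (58,52,46,40): g=lidpose(a,a*0.5,r=246,dy=-1); cmd(g[0],tilt=g[1],frm=f,lab=a)
E
```

```text
58 [0.0528, 0.0009, -0.0084, 0.0031, 0.1011, 0.0077]
52 [0.106, 0.0011, -0.0073, 0.0029, 0.2011, 0.0077]
46 [0.1588, 0.0013, -0.0009, 0.0027, 0.3011, 0.0078]
40 [0.2105, 0.0015, 0.0106, 0.0025, 0.4011, 0.0079]
```

Request:
play_rows(commands=[[0.053,0,-0.008,0,0.1,0,1],[0.106,0,-0.007,0,0.2,0,1],[0.159,0,-0.001,0,0.3,0,1],[0.21,0,0.011,0,0.4,0,1],[0.21,0,0.011,0,0.4,0,1]])

```text
clock: 42.28
tcp_pos: [493.6, 81.1, 251.5]
eef_rot: [-0.053, 0.984, 0.009, 0.171]
force: [-14.8, 1.1, 9.8]
finger_gap: 21.9
grasp_force: 85.3
```

```bash
python3 - <<'E'
from h import *
st(); s=sensors.state(); p=np.array(s['tcp_pos']); r=R.from_quat(s['eef_rot']); g=inbox(p-16*r.as_matrix()[:,2]); print(g,np.degrees(np.arctan2(g[2]-112,107-g[0])),np.hypot(g[2]-105,107-g[0]))
f=(p,r)
for a in (34,28,22,16,11): g=lidpose(a,a*0.5,r=244,dy=-1); cmd(g[0],tilt=g[1],frm=f,lab=a)
E
```

```text
t 42.27 tcp [493.6  81.1 251.5] yaw -173.9 z [ 0.336  0.035 -0.941] F [-14.8   1.1   9.8] gap 21.9 gf 85.3 q [ 0.01  0.47 -0.42  2.07  0.77  0.39  0.65]
[-77.93933195  -1.32189415 266.59031855] 39.89216508701886 245.58906235812648
34 [0.0399, 0.0008, 0.0273, 0.0014, 0.092, 0.0107]
28 [0.0821, 0.001, 0.0583, 0.0012, 0.192, 0.0107]
22 [0.1207, 0.0012, 0.0934, 0.0009, 0.292, 0.0107]
16 [0.1555, 0.0014, 0.132, 0.0006, 0.392, 0.0108]
11 [0.1812, 0.0015, 0.1666, 0.0004, 0.4754, 0.0108]
```

Request:
play_rows(commands=[[0.043,0,0.027,0,0.09,0,1],[0.086,0,0.058,0,0.19,0,1],[0.125,0,0.093,0,0.29,0,1],[0.16,0,0.132,0,0.39,0,1],[0.185,0,0.166,0,0.475,0,1],[0.185,0,0.166,0,0.475,0,1]])

```text
clock: 43.02
tcp_pos: [435.3, 75.1, 141.4]
eef_rot: [-0.053, 0.997, 0.002, 0.047]
force: [-11.8, 3.0, 1.7]
finger_gap: 22.0
grasp_force: 88.7
```

```bash
python3 - <<'E'
from h import *
st(); s=sensors.state(); p=np.array(s['tcp_pos']); r=R.from_quat(s['eef_rot']); g=inbox(p-16*r.as_matrix()[:,2]); print(g,np.degrees(np.arctan2(g[2]-112,107-g[0])),np.hypot(g[2]-105,107-g[0]))
f=(p,r)
for a in (8,5,2,0,-1): g=lidpose(a,a*0.5,r=245,dy=-1); cmd(g[0],tilt=g[1],frm=f,lab=a)
E
```

```text
t 43.02 tcp [435.3  75.1 141.4] yaw -173.9 z [ 0.094  0.01  -0.995] F [-11.8   3.    1.7] gap 22.0 gf 88.7 q [-0.04  0.68 -0.37  2.15  0.8   0.35  0.6 ]
[-132.62748563   -1.39486816  157.35853651] 10.718572343439359 245.28095771092853
8 [0.007, 0.0008, 0.0222, 0.0002, 0.0481, 0.0113]
5 [0.0138, 0.0009, 0.0471, 0.0, 0.0981, 0.0113]
2 [0.0194, 0.0009, 0.0723, -0.0001, 0.1481, 0.0113]
0 [0.0223, 0.0009, 0.0891, -0.0002, 0.1814, 0.0113]
-1 [0.0236, 0.0009, 0.0976, -0.0003, 0.1981, 0.0113]
```

Request:
play_rows(commands=[[0.008,0,0.022,0,0.048,0,1],[0.015,0,0.047,0,0.098,0,1],[0.02,0,0.072,0,0.148,0,1],[0.024,0,0.086,0,0.18,0,1],[0.024,0,0.089,0,0.18,0,1],[0.024,0,0.089,0,0.18,0,1]])

```text
clock: 43.78
tcp_pos: [428.3, 74.4, 97.4]
eef_rot: [-0.054, 0.999, -0.0, 0.002]
force: [-12.5, 3.3, 7.7]
finger_gap: 21.8
grasp_force: 90.9
```

Request:
play_rows(commands=[[0,0,0.002,0,0,0,1],[0,0,0.003,0,0,0,1]])

```text
clock: 44.02
tcp_pos: [428.3, 74.4, 96.9]
eef_rot: [-0.054, 0.999, -0.0, 0.003]
force: [-21.4, 0.4, 58.3]
finger_gap: 22.2
grasp_force: 96.9
```

58 N from below means the lid is on the rim. Releasing and rising.

Request:
play_rows(commands=[[0,0,-0.003,0,0,0,0],[0,0,-0.003,0,0,0,0],[0,0,-0.003,0,0,0,0],[0,0,-0.06,0,0,0,0],[0,0,-0.15,0,0,0,0],[0,0,-0.25,0,0,0,0],[0,0,-0.3,0,0,0,0],[0,0,-0.3,0,0,0,0]])

```text
clock: 45.02
tcp_pos: [429.3, 73.7, 247.0]
eef_rot: [-0.053, 0.999, -0.0, 0.004]
force: [-0.5, -0.6, -1.0]
finger_gap: 42.6
grasp_force: 0.0
```

```bash
python3 - <<'E'
from h import *
st()
for n in ('top','scene'):
    im,d=snapshot(n); P=inbox(cloud(n,d)); m=(abs(P[...,0])<95)&(abs(P[...,1])<135)&(abs(P[...,2]-117)<25)
    q=P[m]; A=np.c_[q[:,:2],np.ones(len(q))]; c=np.linalg.lstsq(A,q[:,2],rcond=None)[0]; print(n,len(q),'slope deg x,y',np.degrees(c[:2]).round(2),c[2].round(1))
    if n=='scene':
        b=P; m=(b[...,2]>100)&(b[...,2]<130)&(im.max(2)<60)&(abs(b[...,0]+80)<45)&(abs(b[...,1]-195)<40); g=b[m]
        print(len(g),np.median(g,0).round(1),cv2.fitLine(g[:,:2].astype(np.float32),cv2.DIST_HUBER,0,.01,.01).ravel())
def grip(a,r=85,z=101,y0=195):
    a=np.radians(a); return box(-r*np.cos(a),y0+r*np.sin(a),z)
f=cmd(box(-86,195,260),yaw=185.8,lab='over'); cmd(box(-86,195,190),yaw=185.8,lab='over2')
E
```

```text
t 45.02 tcp [429.3  73.7 247. ] yaw -174.0 z [ 0.008  0.    -1.   ] F [-0.5 -0.6 -1. ] gap 42.6 gf 0.0 q [ 0.17  0.54 -0.69  1.93  0.47  0.83  0.9 ]
top 7451 slope deg x,y [0.12 0.06] 117.6
scene 7742 slope deg x,y [ 0.05 -0.06] 116.5
131 [-84.  193.2 122.8] [ 9.9978673e-01 -2.0651478e-02 -8.4220016e+01  1.9351709e+02]
over [-0.1058, 0.3939, -0.0291, -0.002, 0.0095, 0.0088]
over2 [-0.1051, 0.394, 0.1109, -0.002, 0.0095, 0.0088]
```

The lid is closed: slope about 0.1°, top at 117 mm. Now the damper.

Request:
play_rows(commands=[[-0.05,0.12,0,0,0,0,0],[-0.1,0.24,0,0,0,0,0],[-0.105,0.36,0.03,0,0.009,0.009,0],[-0.105,0.393,0.08,0,0.009,0.009,0],[-0.105,0.393,0.111,0,0.009,0.009,0],[-0.105,0.393,0.111,0,0.009,0.009,0],[-0.105,0.393,0.111,0,0.009,0.009,0]])

```text
clock: 46.0
tcp_pos: [460.9, 273.9, 191.1]
eef_rot: [-0.05, 0.999, -0.0, 0.001]
force: [0.0, -0.1, -0.3]
finger_gap: 43.0
grasp_force: 0.0
```

```bash
cat >> h.py <<'E'
def grip(a,r=85,z=102,y0=195):
    a=np.radians(a); return box(-r*np.cos(a),y0+r*np.sin(a),z)
E
python3 - <<'E'
from h import *
st(); f=cmd(grip(0,y0=194.5),yaw=185.8,lab='down')
f=(grip(0),down(185.8))
for a in (6,12,18,24): cmd(grip(a),yaw=185.8-a,frm=f,lab=a)
f=(grip(24),down(185.8-24))
for a in (30,36,41,45): cmd(grip(a),yaw=185.8-a,frm=f,lab=a)
E
```

```text
t 46.0 tcp [460.9 273.9 191.1] yaw -174.3 z [ 0.001 -0.001 -1.   ] F [ 0.  -0.1 -0.3] gap 43.0 gf 0.0 q [-0.28  0.75 -0.6   1.67  0.53  0.88  0.57]
down [-0.0008, 0.0014, 0.1781, -0.0016, 0.0024, -0.0023]
6 [-0.0009, 0.0178, 0.0, 0.0, 0.0, 0.2]
12 [-0.0037, 0.0353, 0.0, 0.0, 0.0, 0.4]
18 [-0.0083, 0.0525, 0.0, 0.0, 0.0, 0.6]
24 [-0.0147, 0.0691, 0.0, 0.0, 0.0, 0.8]
30 [-0.0009, 0.0178, 0.0, 0.0, 0.0, 0.2]
36 [-0.0037, 0.0353, 0.0, 0.0, 0.0, 0.4]
41 [-0.0074, 0.0497, 0.0, 0.0, 0.0, 0.5667]
45 [-0.0113, 0.0609, 0.0, 0.0, 0.0, 0.7]
```

Request:
play_rows(commands=[[0,0.001,0.08,0,0,0,0],[0,0.001,0.13,0,0,0,0],[0,0.001,0.178,0,0,0,0],[0,0.001,0.178,0,0,0,0],[0,0.001,0.178,0,0,0,1],[0,0.001,0.178,0,0,0,1],[0,0.001,0.178,0,0,0,1],[0,0.001,0.178,0,0,0,1]])

```text
clock: 47.0
tcp_pos: [461.0, 275.2, 102.9]
eef_rot: [-0.05, 0.999, -0.0, 0.001]
force: [-1.5, -1.8, 9.7]
finger_gap: 17.4
grasp_force: 60.3
```

Request:
play_rows(commands=[[-0.001,0.018,0,0,0,0.2,1],[-0.004,0.035,0,0,0,0.4,1],[-0.008,0.052,0,0,0,0.6,1],[-0.015,0.069,0,0,0,0.8,1],[-0.015,0.069,0,0,0,0.8,1]])

```text
clock: 47.62
tcp_pos: [465.4, 310.4, 102.9]
eef_rot: [0.159, 0.987, 0.0, 0.002]
force: [2.3, -3.8, 8.7]
finger_gap: 17.2
grasp_force: 60.3
```

Request:
play_rows(commands=[[-0.001,0.018,0,0,0,0.2,1],[-0.004,0.035,0,0,0,0.4,1],[-0.007,0.05,0,0,0,0.567,1],[-0.011,0.061,0,0,0,0.7,1],[-0.011,0.061,0,0,0,0.7,1],[-0.011,0.061,0,0,0,0.7,1]])

```text
clock: 48.38
tcp_pos: [480.6, 336.9, 103.0]
eef_rot: [0.336, 0.942, 0.0, 0.002]
force: [5.4, -5.1, 6.4]
finger_gap: 17.0
grasp_force: 59.7
```

```bash
python3 - <<'E'
from h import *
st(); s=sensors.state(); b=inbox(np.array(s['tcp_pos'])); print(b,np.degrees(np.arctan2(b[1]-195,-b[0])))
E
```

```text
t 48.38 tcp [480.6 336.9 103. ] yaw 140.7 z [ 0.003 -0.    -1.   ] F [ 5.4 -5.1  6.4] gap 17.0 gf 59.7 q [-0.52  0.9  -0.31  1.58  0.37  0.72 -0.11]
[-59.6195625  254.51864754 102.96881307] 44.951468134176835
```

Released at 45°, I'll rise clear and check with both cameras.

Request:
play_rows(commands=[[0,0,0,0,0,0,0],[0,0,0,0,0,0,0],[0,0,0,0,0,0,0],[0,0,-0.1,0,0,0,0],[0,0,-0.2,0,0,0,0],[0,0,-0.3,0,0,0,0],[0.1,-0.2,-0.36,0,0,0,0],[0.15,-0.3,-0.4,0,0,0,0],[0.2,-0.4,-0.4,0,0,0,0],[0.25,-0.5,-0.4,0,0,0,0]])

```text
clock: 49.62
tcp_pos: [254.6, 236.5, 299.6]
eef_rot: [0.335, 0.942, 0.0, 0.001]
force: [-0.3, 2.4, 1.3]
finger_gap: 42.3
grasp_force: 0.0
```

```bash
python3 - <<'E'
from h import *
st(); crops=[]
for n in ('top','scene'):
    im,d=snapshot(n); P=inbox(cloud(n,d))
    r=np.hypot(P[...,0],P[...,1]-195); a=np.degrees(np.arctan2(P[...,1]-195,-P[...,0]))
    m=(P[...,2]>110)&(P[...,2]<132)&(im.max(2)<60)&(r>55)&(r<125)&(abs(a-45)<30); g=P[m]
    if len(g)>20:
        l=cv2.fitLine(g[:,:2].astype(np.float32),cv2.DIST_HUBER,0,.01,.01).ravel(); print(n,len(g),np.median(g,0).round(1),'pos ang',np.median(a[m]).round(1),'line ang',np.degrees(np.arctan2(l[1],-l[0])).round(1),'r',np.median(r[m]).round(1))
    m=(abs(P[...,0])<95)&(abs(P[...,1])<135)&(abs(P[...,2]-117)<25); q=P[m]; c=np.linalg.lstsq(np.c_[q[:,:2],np.ones(len(q))],q[:,2],rcond=None)[0]; print('lid',np.degrees(c[:2]).round(2),c[2].round(1))
    cr=im[150:290,20:320] if n=='top' else im[150:290,340:640]; crops.append(cv2.resize(cr,(600,280),interpolation=2))
cv2.imwrite('pics/c8.png',np.vstack(crops)[:,:,::-1])
for q in ('figure','gouge','glue'): print(q,[np.round(b['centre']).tolist() for b in boxes_of('scene',q)[:1]])
E
```

```text
t 49.62 tcp [254.6 236.5 299.6] yaw 140.8 z [ 0.002 -0.    -1.   ] F [-0.3  2.4  1.3] gap 42.3 gf 0.0 q [-0.51  0.29 -0.45  2.08  0.18  0.81 -0.19]
top 209 [-60.7 254.5 123.6] pos ang 44.1 line ang -132.9 r 85.6
lid [0.11 0.06] 117.6
scene 143 [-56.8 252.3 122.8] pos ang 45.6 line ang -135.2 r 81.4
lid [ 0.05 -0.06] 116.5
figure [[773.0, -136.0, 72.0]]
gouge [[814.0, 87.0, 17.0]]
glue [[696.0, -312.0, 85.0]]
```

View pics/c8.png

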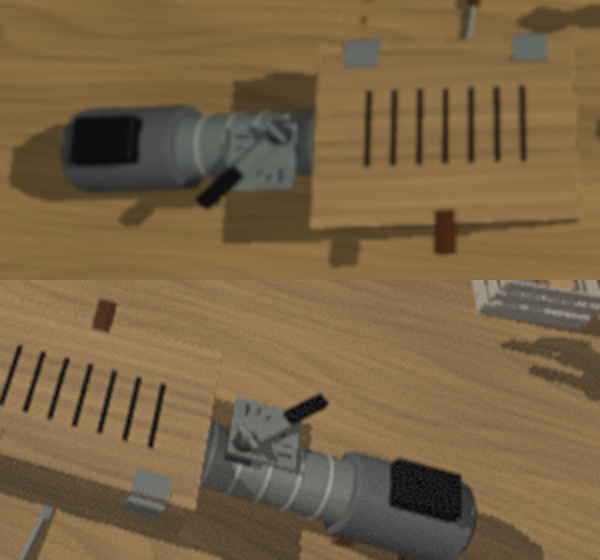

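The pictures show the lid closed and the handle over the middle of the scale, at (220,187) in the upper crop and (305,408) in the lower. Four angle readings fall between 44° and 47°. The bystanders have not moved and the arm is clear.

```bash
python3 -c "
from rig import robot
print(robot.job_done())"
```

```text
the job is handed in; nothing more can be done
None
```

I handed the job in at about 50 s; no verdict came back. The three fresh bases lie flat in pockets 0–2, the dry one is still in pocket 3, the lid is closed, and the damper handle measured 44–47° (allowed 40.4–49.6°).

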